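Fetch the gouge from under the sharpening stones

ROBOT

A 6-joint arm with a two-finger parallel gripper is mounted at the origin on the work surface. World frame = base frame: x ahead of the robot, y to its left, z up, the work surface at z = 0. Lengths are in m, angles in degrees, forces in N, time in s.
With the tool pointing down it reaches from about 0.4 to 0.825 m from the base axis. Payload 7 kg.
Tool frame: the origin (TCP) lies midway between the tips of the shut fingers; the grasp point (between the pads) lies 19 mm behind it; z points along the fingers, y is the direction in which the jaws open and shut (so a half turn about z gives the same grasp; the last joint's range is limited). The gripper opens to 88 mm and grips with 3 to 60 N. Pads are 19 mm wide; open, the fingers measure 130 mm over their backs; the gripper's body (78 mm by 193 mm) begins 47 mm behind the grasp point.
Start: joints at [89.33, 20.546, 0.682, 0, -70.136, -16.507], TCP at [0.199, 0.645, 0.204] pointing down, gripper open.
Joint ranges: [-176.03, 176.03], [-82.01, 121.73], [-58.28, 71.71], [-173.87, 95.51], [-174.79, -0.11], [-173.66, 173.66]. Speed limits (degrees/s): [136.94, 136.94, 172.46, 180, 180, 180].

INTERFACE

Orientations are given as [roll, pitch, yaw] about the fixed x, y, z axes, in that order (R = Rz(yaw) Ry(pitch) Rx(roll)).
In Python, from plant import r gives the robot as it stands. The module is installed in compiled form; this text tells all that it offers.
- The arm moves only by the tool send_rows, never from a script. Its argument "motion" is a list of rows, each an object with "travel": the shift along the tool's x, y, z in m, a list of three; "spin": the turn about the tool's z in degrees. In form: [{"travel": [tx, ty, tz], "spin": spin}, ...]. A call has 1 to 5 rows; each row shifts and turns the pose as measured when the row begins, along the tool's axes as they then stand; what a row does not reach is not made up. A row lasts 1/12 s, in which the tool goes at most 41.7 mm and 7.16 degrees, less where a joint would pass 70% of its speed; a pose out of reach is approached as far as the arm can. A call is refused whole if a number of a shift passes 0.0417 or a number of a turn 7.16, either way. A call with a gripper value outside its range is refused whole. "gripper" is the gripper command: -1 is shut, 1 is fully open, values between are in proportion, set as the call begins (left out, the last holds). The fingers move at their own pace and stop on an object; "squeeze" is the grip in N (left out, the last holds). Time passes only in rows, so rows that do not move let the fingers close. It gives the time, the measured TCP pose, the force and the opening at its end, in the units of the state.
- r.get_state(): the state, without advancing time (a new reading comes with each control period).
- r.capture(name): name is "scene" or "side" or "wrist"; returns (picture, depth): 384x512x3 uint8, blue, green, red; 384x512 float32, m along the optical axis (not along the pixel's ray), 0 where there is no reading.
- r.get_calibration(name): a dict with "fov_y" (degrees; the focal length in pixels is half the picture's height over the tangent of half this angle, whatever the lens; pixels are square), "cx", "cy" (the principal point, pixels), "origin" and "orientation" of the camera in the world. Camera axes: x right, y down, z forward; pixel columns grow to the right and rows downward; lengths in m; the calibration is good to about 2 mm. A picture is of the moment at which its call begins: read the wrist's pose just before it. get_calibration takes no time and is no camera call; for the wrist camera it gives the pose at the moment of the call.
- r.close_job(): hands the job in, once; it reports no verdict.
Trained networks look in the newest picture that a camera, given by its name, has taken for a name from the list of things; names that differ only in an ending like _2 or _b are one class to them, and where a whole thing is asked for, a point or a joint stands for the part that bears it (a point fixed in the world has none). Each returns a list of dicts, best first, with "conf" (0 to 1); they miss things now and then, are a little off and sometimes report something else, mostly with a low value. They report only what shows in the picture. A call takes as long as a camera call.
- r.boxes_of(camera, target): "at" ([x, y, z] in m, in the coordinates of the camera as it stood for that picture, good to about 4 mm: the middle of the surface that is visible of it).
- r.pinpoint(camera, target): "at" ([x, y, z] in m, in the coordinates of the camera as it stood for that picture, good to about 4 mm: a listed point, or the origin of a listed thing).
The state is a dict: "time_s": time; "joints": joint angles; "qd": joint speeds; "joint_torque": joint torques, N m; "tcp_pos": TCP position; "eef_rot": TCP orientation; "contact_force": force on the tool from outside, world axes, zero at the start; "moment": the same for the moment, N m; "gripper_width": finger opening in m.
Only numpy, scipy, OpenCV 4.12 (cv2) and the standard library are available. Lean on these libraries where they do the work, as an engineer would, in place of code of your own. Each camera call takes 0.05 s, during which the arm holds its last target. There are 200 camera calls.

TASK

The carving gouge lies in the wooden trough, under two sharpening stones and a strop that rest across it. Clear all three aside onto the cork mat, then lay the gouge flat and lengthwise on the middle of the leather pad, and after that put the stones and the strop back across the trough, each lying flat in the very place it came from. Do not disturb the jar, the slotted block or the cup.

Things in the scene. Friction and masses are not known exactly. Their poses are not given: they have to be found in the camera images.
- trough: Fixed open-topped dark-wood trough, outside 146 (x) x 300 (y, its long axis) x 46 mm high; long walls 8 mm thick and 46 mm high, floor 6 mm thick, inside 130 x 284 mm, end walls 38 mm high. Origin: centre of its underside, on the table. Stands in front of the robot, turned up to 0.2 rad from lengthwise along world y.
- cork_mat: Fixed flat brown cork mat, 300 (x, its long axis) x 210 (y) x 3 mm, the side area, to the left or to the right of the trough. Origin: centre of its underside, on the table; its top is 3 mm above. It takes all three blockers side by side, their length across it.
- pad: Fixed flat very dark brown leather pad, 280 (x, its long axis) x 70 (y) x 5 mm, on the other side of the trough from the cork mat. Origin: centre of its underside, on the table; its top is 5 mm above.
- gouge: Loose carving gouge, 240 mm long, 0.15 kg, lying along the trough on its floor, partly hidden by the blockers. x runs along it, handle to blade. Wood handle 28 x 28 mm from x = -120 to +5 mm, on whose underside it lies; then ferrule and steel blade, 20 mm wide, to +120, clear of the surface. Origin: mid-length, at the underside. Grip the handle at x = -15 mm. Blade may point either way on the pad.
- bench_stone: Loose grey bench stone, the widest blocker: 170 (x) x 60 (y) x 25 mm thick, about 0.55 kg. Origin: centre of its underside. At the start it lies across the trough on its two long walls (underside 46 mm above the table), its x across the trough. Grip it across its 60 mm width at mid-length, fingers in the gaps to its neighbours.
- strop: Loose strop block, the middle-wide blocker: wood with a dark leather top face, 180 (x) x 42 (y) x 22 mm thick, 0.16 kg. Origin: centre of its underside. Starts like the bench stone, across the trough, in another of the three places.
- slip_stone: Loose pale slip stone, the narrowest blocker: 170 (x) x 28 (y) x 18 mm thick, about 0.22 kg. Origin: centre of its underside. Starts like the bench stone, across the trough, in another of the three places. The three places lie about 95 mm apart along the trough; which blocker is in which differs each time.
- jar: Bystander, loose: closed glass jar with steel lid, 68 mm across, 85 mm high, beyond the trough. Origin: centre of its underside.
- slip_block: Bystander, loose: slotted light-wood block holding two dark steel bits, 75 x 115 x 51 mm high, beyond the trough. Origin: centre of its underside.
- cup: Bystander, loose: white open cup, 72 mm across, 75 mm high, beyond the trough. Origin: centre of its underside.

How it is judged:
By the outcome, as a careful person would: the job done as asked, in the order asked, and still so for the second after the job is handed in, with the robot touching nothing.
It also fails if it takes over 144 s, if anything falls off the work surface, if the arm or the gripper's body presses on something with over 40 N, if the wrist force passes 120 N, or if a joint passes its speed limit or range.

## Working session

There is one attempt and no reset: what is moved stays moved. The work goes in short steps, Python scripts to look and compute and a tool call to move; the robot and the scene stay as the last step left them, time stands still between calls to the robot, and variables do not carry over. Pictures are saved under pics/ and viewed, about 12 in all and at most 16, crops included, and the job is handed in when it is done.

Besides the shell and the picture viewer there is one more tool, called as name([rows], argument=value, ...), one row to a line, values as JSON. send_rows: Moves the arm, as the interface text tells. Its arguments: {"type":"object","properties":{"motion":{"type":"array"},"gripper":{"type":"number"},"squeeze":{"type":"number"}},"required":["motion"]}

```bash
mkdir -p pics; cat > h.py <<'E'
from plant import r
import numpy as np, cv2
from scipy.spatial.transform import Rotation as R
def calib(n):
    c=r.get_calibration(n); f=192/np.tan(np.radians(c['fov_y']/2)); 
    return c,f
def rot(o):
    o=np.array(o,float)
    return o if o.shape==(3,3) else (R.from_quat(o) if o.size==4 else R.from_euler('xyz',o,degrees=True)).as_matrix()
def cloud(n,d,c=None):
    c0,f=calib(n); c=c or c0
    v,u=np.mgrid[:384,:512]
    p=np.stack([(u-c['cx'])/f*d,(v-c['cy'])/f*d,d],-1)
    return p@rot(c['orientation']).T+np.array(c['origin'])
E
python3 - <<'E'
from h import *
for n in ['scene','side','wrist']:
    c=r.get_calibration(n); print(n,c)
    p,d=r.capture(n); cv2.imwrite(f'pics/{n}0.png',p); np.save(n+'0.npy',d)
    M=rot(c['orientation'])
    if n!='side':
      for t in ['trough','cork_mat','pad','gouge','bench_stone','strop','slip_stone','jar','slip_block','cup']:
        for b in r.pinpoint(n,t)[:1]: print(t,round(b['conf'],2),np.round(M@b['at']+c['origin'],3))
print(r.get_state())
a=cv2.imread('pics/scene0.png');b=cv2.imread('pics/side0.png')
E
```

```text
scene {'fov_y': 48.40591713773822, 'cx': 259.3818283905748, 'cy': 192.37337689195164, 'origin': array([1.17144238, 0.86203831, 0.75985503]), 'orientation': array([-123.87806125,   -0.5835708 ,  147.25990328])}
trough 0.88 [ 0.478 -0.013 -0.005]
cork_mat 0.73 [0.519 0.327 0.001]
pad 0.85 [ 0.498 -0.36  -0.   ]
gouge 0.49 [ 0.474 -0.003  0.002]
bench_stone 0.66 [ 0.472 -0.108  0.042]
strop 0.76 [ 0.479 -0.013  0.047]
slip_stone 0.59 [0.492 0.084 0.046]
jar 0.97 [ 0.752  0.161 -0.003]
slip_block 0.83 [ 0.75  -0.138 -0.   ]
cup 0.81 [ 0.762  0.014 -0.002]
side {'fov_y': 43.3685726485178, 'cx': 253.0482609660938, 'cy': 183.19696537196924, 'origin': array([ 0.10442616, -0.5847455 ,  0.91231324]), 'orientation': array([-137.85099842,    0.40397325,  -41.97454729])}
wrist {'fov_y': 64.97435381306255, 'cx': 253.27708505455377, 'cy': 186.7122550499628, 'origin': array([0.27234673, 0.62136846, 0.38442076]), 'orientation': array([ 1.63295629e+02, -1.04797777e-02, -1.07085181e+02])}
{'time_s': 1.15, 'joints': array([ 8.93281518e+01,  2.05462329e+01,  6.82459955e-01, -1.98990661e-03,
       -7.01357688e+01, -1.65073341e+01]), 'qd': array([ 0.04620434,  0.02185146, -0.07893366, -0.0534554 ,  0.10734932,
       -0.01973263]), 'joint_torque': array([ 2.66073257e-04, -5.82397878e+01,  2.93300325e+01,  7.00245291e+00,
        1.24475505e-02, -2.78438563e-05]), 'tcp_pos': array([0.19936211, 0.64486427, 0.20416023]), 'eef_rot': array([ 1.79999908e+02,  1.92456048e-03, -1.71798584e+01]), 'contact_force': array([-0.97758861,  0.57022567,  1.24611619]), 'moment': array([-0.03578315, -0.02016115,  0.03827007]), 'gripper_width': 0.08761785329139524}
```

View pics/scene0.png

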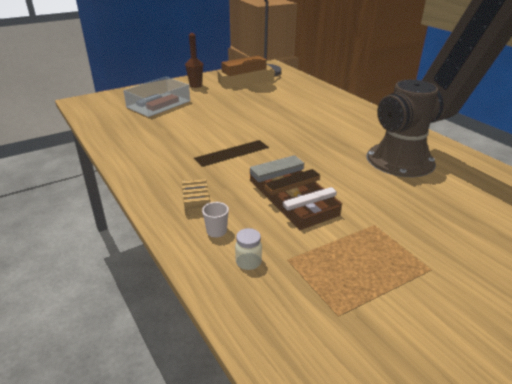

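```bash
python3 - <<'E'
from h import *
P=[];C=[]
for n in ['scene','side']:
    p=cv2.imread(f'pics/{n}0.png'); d=np.load(n+'0.npy'); q=cloud(n,d); m=d>0
    q=q[m];c=p[m]
    k=(q[:,0]>.3)&(q[:,0]<.9)&(abs(q[:,1])<.5)
    q=q[k];c=c[k]
    t=q[abs(q[:,2])<.02]; print(n,'table z',np.median(t[:,2]),t[:,2].std())
    def rect(s,name):
        rr=cv2.minAreaRect(s[:,:2].astype(np.float32)*1000); print('  ',name,len(s),np.round(rr[0],1),np.round(rr[1],1),round(rr[2],1),'ztop',np.median(s[:,2]).round(4))
    for nm,y in [('slip',.084),('strop',-.013),('bench',-.108)]:
        s=q[(q[:,2]>.057)&(q[:,2]<.09)&(q[:,0]>.36)&(q[:,0]<.6)&(abs(q[:,1]-y-(q[:,0]-.48)*-.1)<.042)]
        if len(s)>20:
            rect(s,nm); w,v=np.linalg.eigh(np.cov(s[:,:2].T)); print('     pca',np.degrees(np.arctan(v[1,1]/v[0,1])).round(1),s[:,:2].mean(0).round(4))
    hsv=cv2.cvtColor(c[None],cv2.COLOR_BGR2HSV)[0]
    s=q[(abs(q[:,2])<.02)&(hsv[:,2]<70)&(q[:,1]<-.25)]
    if len(s)>20: rect(s,'pad')
    g=np.zeros((600,1000,3),np.uint8)
    ij=((q[:,:2]-[.3,-.5])*1000).astype(int)
    g[np.clip(ij[:,0],0,599),np.clip(ij[:,1],0,999)]=c
    g=cv2.dilate(g,np.ones((3,3)))
    P.append(g)
    if n=='side':
        M=rot(r.get_calibration(n)['orientation']);o=r.get_calibration(n)['origin']
        for t in ['trough','cork_mat','pad','gouge','bench_stone','strop','slip_stone','jar','slip_block','cup']:
            for b in r.pinpoint(n,t)[:1]: print(t,round(b['conf'],2),np.round(M@b['at']+o,3))
g=np.vstack(P)[:, ::-1]
cv2.imwrite('pics/top.png',cv2.resize(g,(500,600),interpolation=cv2.INTER_AREA))
E
```

```text
scene table z -0.0003304280987406205 0.0027460056394043924
   slip 376 [489.4  87.3] [ 31.7 170.3] 84.1 ztop 0.0624
     pca -5.7 [0.4937 0.0887]
   strop 559 [480.7 -12.4] [ 45.8 179.9] 86.9 ztop 0.0664
     pca -3.3 [ 0.4851 -0.0084]
   bench 680 [ 475.3 -102.2] [ 67.4 173.1] 85.0 ztop 0.0691
     pca -5.0 [ 0.4809 -0.0967]
   pad 527 [ 497.8 -356. ] [ 64.4 271.1] 89.9 ztop 0.0038
side table z 0.00037874789562630795 0.002828187421325399
   slip 718 [488.1  81.5] [ 33.7 169.7] 85.6 ztop 0.0635
     pca -5.3 [0.4847 0.079 ]
   strop 1367 [477.5 -18. ] [ 44.6 179.9] 87.4 ztop 0.0674
     pca -3.0 [ 0.4732 -0.0206]
   bench 2104 [ 474.4 -107.4] [ 63.1 171.3] 85.8 ztop 0.0706
     pca -4.3 [ 0.4697 -0.1107]
   pad 4528 [ 496.2 -362.8] [ 71.  278.9] 89.2 ztop 0.0048
trough 0.73 [ 0.477 -0.013  0.003]
cork_mat 0.8 [0.518 0.325 0.   ]
pad 0.67 [ 0.499 -0.361  0.001]
gouge 0.75 [ 0.476 -0.008  0.006]
bench_stone 0.69 [ 0.476 -0.105  0.046]
strop 0.9 [ 0.476 -0.016  0.046]
slip_stone 0.73 [0.489 0.084 0.043]
jar 0.68 [0.745 0.162 0.   ]
slip_block 0.89 [ 0.748 -0.143  0.001]
cup 0.75 [ 0.76   0.007 -0.002]
```

View pics/top.png

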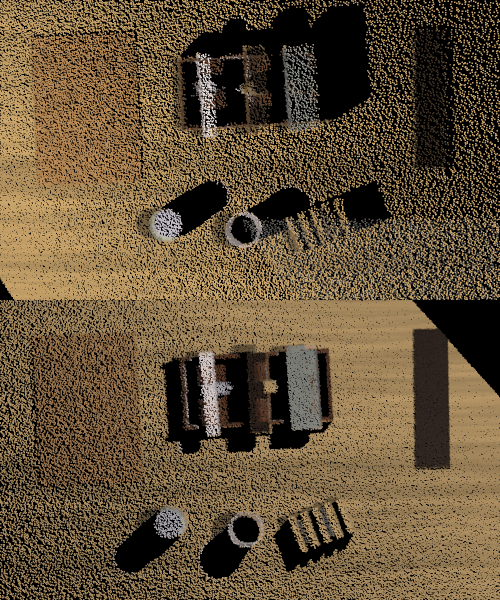

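View pics/side0.png

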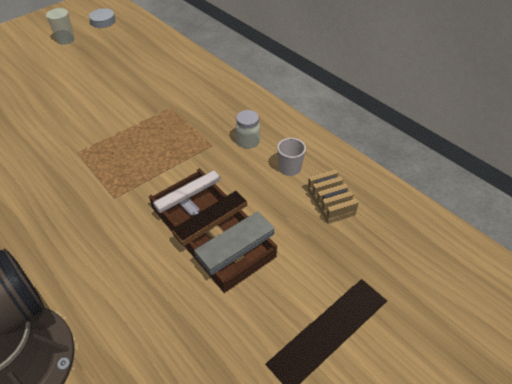

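send_rows([
  {"travel":[0,0,-0.03],"spin":-6.1},
  {"travel":[0,0,-0.03],"spin":-6.1},
  {"travel":[0.024,0.024,-0.004],"spin":0},
  {"travel":[0.024,0.024,-0.004],"spin":0},
  {"travel":[0.024,0.024,-0.004],"spin":0},
], gripper=0.36, squeeze=25)

```text
time_s: 2.07
tcp_pos: [0.2633, 0.5685, 0.2753]
eef_rot: [179.7, -0.0, -4.0]
contact_force: [1.1, -0.1, 0.1]
gripper_width: 0.0618
```

send_rows([
  {"travel":[0.024,0.024,-0.004],"spin":0},
  {"travel":[0.024,0.024,-0.004],"spin":0},
  {"travel":[0.024,0.024,-0.004],"spin":0},
  {"travel":[0.024,0.024,-0.004],"spin":0},
  {"travel":[0.024,0.024,-0.004],"spin":0},
])

```text
time_s: 2.48
tcp_pos: [0.3782, 0.4345, 0.2982]
eef_rot: [179.8, -0.0, -3.8]
contact_force: [0.9, 0.3, -0.7]
gripper_width: 0.0596
```

send_rows([
  {"travel":[0.024,0.024,-0.004],"spin":0},
  {"travel":[0.024,0.024,-0.004],"spin":0},
  {"travel":[0.024,0.024,-0.004],"spin":0},
  {"travel":[0.024,0.024,-0.004],"spin":0},
  {"travel":[0.007,0.0336,0],"spin":0},
])

```text
time_s: 2.9
tcp_pos: [0.4781, 0.2918, 0.317]
eef_rot: [179.9, -0.2, -3.8]
contact_force: [1.3, -0.2, 0.9]
gripper_width: 0.0596
```

send_rows([
  {"travel":[0.007,0.0336,0],"spin":0},
  {"travel":[0.007,0.0336,0],"spin":0},
  {"travel":[0.007,0.0336,0],"spin":0},
  {"travel":[0.007,0.0336,0],"spin":0},
  {"travel":[0.007,0.0336,0],"spin":0},
])

```text
time_s: 3.32
tcp_pos: [0.5029, 0.1134, 0.3179]
eef_rot: [180.0, -0.2, -3.8]
contact_force: [-0.4, 0.2, -0.8]
gripper_width: 0.0598
```

send_rows([
  {"travel":[0.007,0.0336,0],"spin":0},
  {"travel":[0.007,0.0336,0],"spin":0},
  {"travel":[0.007,0.0336,0],"spin":0},
  {"travel":[0.007,0.0336,0],"spin":0},
  {"travel":[0.0,0.0,0],"spin":0},
])

```text
time_s: 3.73
tcp_pos: [0.5212, -0.034, 0.3198]
eef_rot: [-180.0, -0.4, -4.0]
contact_force: [0.4, 0.7, 0.9]
gripper_width: 0.0596
```

```bash
cat >> h.py <<'E'
def wrist(name):
    c=r.get_calibration('wrist'); p,d=r.capture('wrist'); cv2.imwrite(f'pics/{name}.png',p)
    return p,d,cloud('wrist',d,c),c
def fit(q,m,z0,z1,nm):
    k=m&(q[...,2]>z0)&(q[...,2]<z1)
    n,l,st,_=cv2.connectedComponentsWithStats(k.astype(np.uint8))
    for i in range(1,n):
        if st[i,4]<400: continue
        s=q[l==i]; rr=cv2.minAreaRect(s[:,:2].astype(np.float32)*1000)
        w,v=np.linalg.eigh(np.cov(s[:,:2].T))
        print(nm,st[i,4],'c',np.round(rr[0],1),'size',np.round(rr[1],1),'pca',np.degrees(np.arctan2(v[1,1],v[0,1])).round(1)%180,'mean',(s[:,:2].mean(0)*1000).round(1),'z',np.median(s[:,2]).round(4))
E
python3 - <<'E'
from h import *
p,d,q,c=wrist('w1')
fit(q,d>0,.057,.09,'blk')
s=r.get_state(); print(s['joints'].round(1),s['tcp_pos'].round(4),s['eef_rot'].round(2))
M=rot(c['orientation'])
for t in ['trough','gouge','bench_stone','strop','slip_stone']:
    for b in r.pinpoint('wrist',t)[:1]: print(t,round(b['conf'],2),np.round(M@b['at']+c['origin'],4))
z=q[(d>0)&(abs(q[...,2]-.046)<.004)]
rr=cv2.minAreaRect(z[:,:2].astype(np.float32)*1000);print('trough',rr)
E
```

```text
blk 554 c [721.7 158.5] size [14.4 49.1] pca 95.7 mean [721.3 157.3] z 0.0761
blk 3220 c [478.4 -16.5] size [ 42.  177.6] pca 177.2 mean [483.8 -17. ] z 0.0675
blk 1911 c [495.2  81.6] size [ 28.6 154. ] pca 174.8 mean [498.8  80.1] z 0.0634
blk 4407 c [ 474.3 -106.5] size [ 60.4 168.9] pca 174.2 mean [ 482.3 -105.6] z 0.0706
[ 18.1   2.4  -7.5   0.1 -79.6  67.9] [ 0.5211 -0.0324  0.3198] [-179.94   -0.45   -3.99]
gouge 0.66 [ 0.4743 -0.003   0.0055]
bench_stone 0.93 [ 0.4753 -0.1069  0.0454]
strop 0.62 [ 0.4752 -0.017   0.0462]
slip_stone 0.62 [0.4893 0.0806 0.0446]
trough ((565.7398071289062, 4.83251953125), (365.93585205078125, 320.3062438964844), 86.19146728515625)
```

View pics/w1.png

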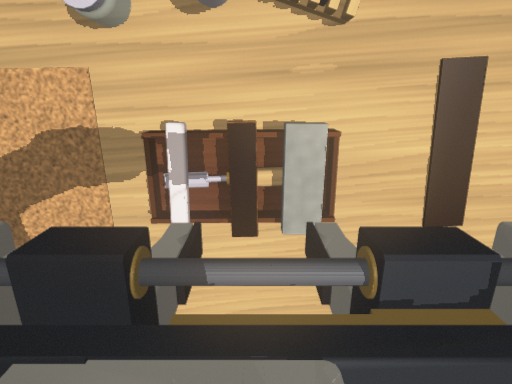

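send_rows([
  {"travel":[-0.007,-0.0183,0.033],"spin":1.2},
  {"travel":[-0.007,-0.0183,0.033],"spin":0},
  {"travel":[-0.007,-0.0183,0.033],"spin":0},
  {"travel":[-0.007,-0.0183,0.033],"spin":0},
  {"travel":[-0.007,-0.0183,0.033],"spin":0},
])

```text
time_s: 4.45
tcp_pos: [0.5005, 0.0731, 0.158]
eef_rot: [-179.6, -1.5, -4.6]
contact_force: [0.7, -0.7, 0.6]
gripper_width: 0.0593
```

send_rows([
  {"travel":[-0.007,-0.0183,0.033],"spin":0},
  {"travel":[0,0,0],"spin":0},
])

```text
time_s: 4.62
tcp_pos: [0.4908, 0.096, 0.1182]
eef_rot: [-179.7, -1.1, -4.4]
contact_force: [-1.3, -1.3, -0.8]
gripper_width: 0.0599
```

send_rows([
  {"travel":[-0.001,0.015,0.01],"spin":0.7},
  {"travel":[0,0,0],"spin":0},
  {"travel":[0,0,0],"spin":0},
])

```text
time_s: 4.87
tcp_pos: [0.4877, 0.0852, 0.1068]
eef_rot: [-179.8, -1.0, -4.5]
contact_force: [-0.2, 0.1, 1.0]
gripper_width: 0.0594
```

```bash
cat >> h.py <<'E'
def go(x,y,z,yaw):
    s=r.get_state(); p=s['tcp_pos'];e=s['eef_rot'];d=rot(e).T@(np.array([x,y,z])-p)
    print('pos',p.round(4),'rot',e.round(2),'F',s['contact_force'].round(1),'w',round(s['gripper_width'],4),'t',round(s['time_s'],1),'| tool d',d.round(4),'norm',np.linalg.norm(d).round(3),'spin',round((e[2]-yaw+180)%360-180,2))
E
python3 - <<'E'
from h import *
go(.489,.081,.049,-5.2)
p,d,q,c=wrist('w2')
fit(q,d>0,.057,.075,'blk')
M=rot(c['orientation'])
for b in r.pinpoint('wrist','slip_stone')[:1]: print(round(b['conf'],2),np.round(M@b['at']+c['origin'],4))
E
```

```text
pos [0.4877 0.0852 0.1068] rot [-179.84   -0.97   -4.5 ] F [-0.2  0.1  1. ] w 0.0594 t 4.9 | tool d [0.0007 0.0042 0.0578] norm 0.058 spin 0.7
blk 8758 c [505. -17.] size [ 42.1 125.1] pca 176.0 mean [515.7 -15.5] z 0.0675
blk 7462 c [497.6 -96. ] size [ 39.5 124.4] pca 1.9000000000000057 mean [501.8 -88.8] z 0.0704
blk 6114 c [503.7  80.9] size [ 28.  136.3] pca 175.0 mean [509.5  80.6] z 0.0635
0.95 [0.4884 0.0822 0.0441]
```

View pics/w2.png

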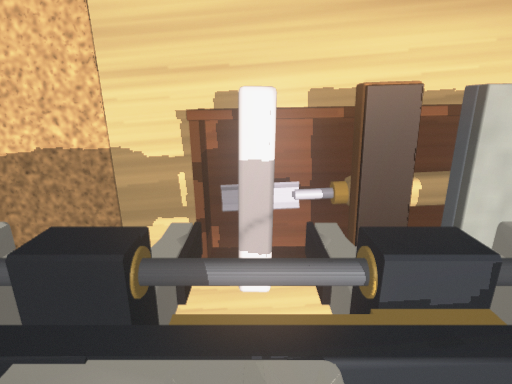

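send_rows([
  {"travel":[0,0.004,0.02],"spin":1.0},
  {"travel":[0,0,0.02],"spin":0},
  {"travel":[0,0,0.01],"spin":0},
  {"travel":[0,0,0],"spin":0},
  {"travel":[0,0,0],"spin":0},
])

```text
time_s: 5.38
tcp_pos: [0.4939, 0.0846, 0.0618]
eef_rot: [-179.4, -1.6, -5.5]
contact_force: [-0.1, -0.3, 0.3]
gripper_width: 0.0599
```

```bash
python3 -c "
from h import *
go(.489,.082,.049,-5)"
```

```text
pos [0.4939 0.0846 0.0618] rot [-179.41   -1.6    -5.49] F [-0.1 -0.3  0.3] w 0.0599 t 5.4 | tool d [-0.005   0.0032  0.0126] norm 0.014 spin -0.49
```

send_rows([
  {"travel":[-0.005,0.003,0.0125],"spin":-0.5},
  {"travel":[0,0,0],"spin":0},
  {"travel":[0,0,0],"spin":0},
])

```text
time_s: 5.63
tcp_pos: [0.4919, 0.0837, 0.0527]
eef_rot: [-179.3, -1.9, -4.9]
contact_force: [0.3, 0.7, 0.9]
gripper_width: 0.0595
```

```bash
python3 -c "
from h import *
go(.489,.082,.049,-5)"
```

```text
pos [0.4919 0.0837 0.0527] rot [-179.26   -1.9    -4.94] F [0.3 0.7 0.9] w 0.0595 t 5.6 | tool d [-0.0029  0.002   0.0036] norm 0.005 spin 0.06
```

send_rows([
  {"travel":[-0.003,0.002,0.005],"spin":0},
  {"travel":[0,0,0],"spin":0},
])

```text
time_s: 5.8
tcp_pos: [0.4902, 0.0827, 0.0493]
eef_rot: [-179.2, -2.0, -4.9]
contact_force: [-0.6, -0.4, -0.1]
gripper_width: 0.0595
```

send_rows([
  {"travel":[0,0,0],"spin":0},
  {"travel":[0,0,0],"spin":0},
  {"travel":[0,0,0],"spin":0},
  {"travel":[0,0,0],"spin":0},
  {"travel":[0,0,0],"spin":0},
], gripper=-1, squeeze=25)

```text
time_s: 6.22
tcp_pos: [0.4914, 0.0833, 0.0511]
eef_rot: [-179.1, -2.2, -4.9]
contact_force: [0.2, -0.0, -1.0]
gripper_width: 0.0317
```

```bash
python3 -c "
from h import *
go(.489,.082,.049,-5)"
```

```text
pos [0.4914 0.0833 0.0511] rot [-179.08   -2.19   -4.94] F [ 0.2 -0.  -1. ] w 0.0317 t 6.2 | tool d [-0.0024  0.0016  0.002 ] norm 0.003 spin 0.06
```

send_rows([
  {"travel":[-0.001,0.0005,0.001],"spin":0},
  {"travel":[-0.001,0.0005,0.001],"spin":0},
  {"travel":[-0.001,0.0005,0.001],"spin":0},
])

```text
time_s: 6.47
tcp_pos: [0.4886, 0.0822, 0.048]
eef_rot: [-179.1, -2.2, -4.9]
contact_force: [0.5, 0.3, 0.2]
gripper_width: 0.012
```

```bash
python3 -c "
from h import *
go(.489,.082,.15,-5)
print(r.get_state()['joints'].round(2))"
```

```text
pos [0.4886 0.0822 0.048 ] rot [-179.06   -2.22   -4.94] F [0.5 0.3 0.2] w 0.012 t 6.5 | tool d [ 0.0043 -0.0015 -0.1019] norm 0.102 spin 0.06
[ 32.87  11.81 -35.68   0.96 -40.18  51.48]
```

```bash
python3 - <<'E'
from h import *
p,d=r.capture('side'); p2,d2=r.capture('scene')
cv2.imwrite('pics/m.png',np.hstack([cv2.resize(p[130:330,100:320],(400,364)),cv2.resize(p2[100:260,200:400],(400,364))]))
q=cloud('side',d); fit(q,(d>0)&(q[...,0]<.65)&(q[...,1]>.03),.05,.067,'s')
E
```

```text
s 410 c [442.4  85.4] size [31.  79.3] pca 175.1 mean [439.9  81.8] z 0.0628
```

View pics/m.png

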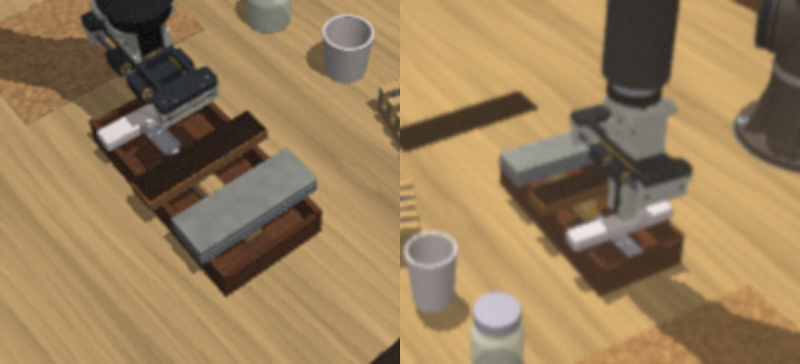

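```bash
python3 - <<'E'
from h import *
s=r.get_state(); print(s['gripper_width'],s['joint_torque'].round(2),s['contact_force'],s['tcp_pos'])
p2,d2=r.capture('scene'); p,d=r.capture('wrist')
cv2.imwrite('pics/m2.png',np.hstack([cv2.resize(p2[140:240,270:360],(540,600),interpolation=cv2.INTER_CUBIC),cv2.resize(p[90:384,100:420],(260,240))]) if 0 else cv2.resize(p2[140:240,270:370],(600,600),interpolation=cv2.INTER_CUBIC))
cv2.imwrite('pics/m3.png',p)
E
```

```text
0.004752642940634373 [ 3.000e-02 -3.829e+01  2.138e+01  5.020e+00  2.900e-01 -1.000e-02] [0.31007905 0.41835334 0.13764474] [0.48831115 0.08208894 0.04781301]
```

View pics/m2.png

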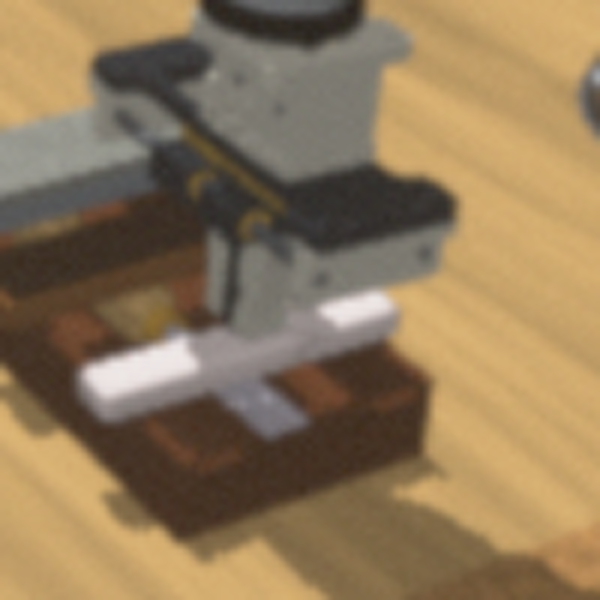

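View pics/m3.png

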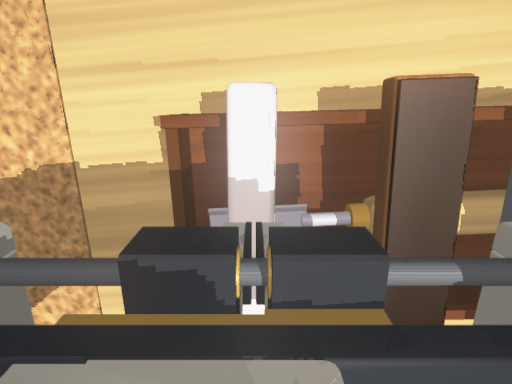

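```bash
python3 - <<'E'
from h import *
p,d=r.capture('scene'); q=cloud('scene',d)
for v in range(176,204,2): print(v,[tuple((q[v,u]*1000).round(0).astype(int)) for u in (308,312,316)],p[v,312])
E
```

```text
176 [(np.int64(526), np.int64(112), np.int64(156)), (np.int64(514), np.int64(115), np.int64(154)), (np.int64(498), np.int64(112), np.int64(148))] [59 80 93]
178 [(np.int64(527), np.int64(113), np.int64(151)), (np.int64(518), np.int64(119), np.int64(151)), (np.int64(500), np.int64(115), np.int64(143))] [69 78 81]
180 [(np.int64(528), np.int64(115), np.int64(146)), (np.int64(514), np.int64(115), np.int64(141)), (np.int64(518), np.int64(137), np.int64(154))] [85 92 96]
182 [(np.int64(496), np.int64(79), np.int64(109)), (np.int64(499), np.int64(99), np.int64(121)), (np.int64(522), np.int64(141), np.int64(152))] [115 124 127]
184 [(np.int64(496), np.int64(79), np.int64(103)), (np.int64(498), np.int64(100), np.int64(115)), (np.int64(487), np.int64(103), np.int64(112))] [114 122 125]
186 [(np.int64(1171), np.int64(862), np.int64(760)), (np.int64(498), np.int64(100), np.int64(108)), (np.int64(485), np.int64(102), np.int64(105))] [112 119 123]
188 [(np.int64(497), np.int64(83), np.int64(92)), (np.int64(494), np.int64(96), np.int64(98)), (np.int64(484), np.int64(102), np.int64(97))] [113 119 1
[... 384 characters left out ...]
t64(99), np.int64(79)), (np.int64(480), np.int64(100), np.int64(75))] [109 117 120]
196 [(np.int64(497), np.int64(85), np.int64(65)), (np.int64(487), np.int64(91), np.int64(65)), (np.int64(476), np.int64(97), np.int64(64))] [129 132 139]
198 [(np.int64(500), np.int64(90), np.int64(62)), (np.int64(491), np.int64(97), np.int64(63)), (np.int64(478), np.int64(100), np.int64(60))] [145 148 156]
200 [(np.int64(507), np.int64(98), np.int64(62)), (np.int64(490), np.int64(97), np.int64(55)), (np.int64(477), np.int64(99), np.int64(52))] [134 135 144]
202 [(np.int64(504), np.int64(97), np.int64(53)), (np.int64(493), np.int64(101), np.int64(52)), (np.int64(439), np.int64(58), np.int64(6))] [126 126 133]
```

send_rows([
  {"travel":[0,0,-0.03],"spin":0},
  {"travel":[0,0,-0.03],"spin":0},
  {"travel":[0,0,-0.02],"spin":0},
])

```text
time_s: 6.97
tcp_pos: [0.4821, 0.0794, 0.1255]
eef_rot: [-179.4, -1.7, -5.0]
contact_force: [0.4, 1.0, 0.4]
gripper_width: 0.0005
```

```bash
cat > tip.py <<'E'
from h import *
s=r.get_state();t=s['tcp_pos']
print(t.round(4),s['eef_rot'].round(2),s['gripper_width'])
for n in ['scene','side']:
    p,d=r.capture(n); q=cloud(n,d)
    k=(d>0)&(np.linalg.norm(q[...,:2]-t[:2],axis=-1)<.045)&(q[...,2]>.075)&(q[...,2]<t[2]+.05)
    z=np.sort(q[k][:,2]); print(n,len(z),z[:3],z[len(z)//50:][:2], 'tip-tcp',z[len(z)//50]-t[2])
E
python3 tip.py
```

```text
[0.4821 0.0794 0.1255] [-179.44   -1.66   -4.97] 0.000516691107142206
scene 107 [0.14808201 0.14900035 0.14935223] [0.14935223 0.14989303] tip-tcp 0.023875487296050463
side 33 [0.15233622 0.15321302 0.15468288] [0.15233622 0.15321302] tip-tcp 0.026859478058584768
```

send_rows([
  {"travel":[0,0,0],"spin":0},
  {"travel":[0,0,0],"spin":0},
  {"travel":[0,0,0],"spin":0},
  {"travel":[0,0,0],"spin":0},
], gripper=0.36)

```text
time_s: 7.4
tcp_pos: [0.4836, 0.0803, 0.1263]
eef_rot: [-179.2, -1.9, -5.0]
contact_force: [-0.8, -0.5, -1.2]
gripper_width: 0.0214
```

```bash
python3 tip.py
```

```text
[0.4836 0.0803 0.1263] [-179.24   -1.93   -4.97] 0.02140813928641187
scene 150 [0.14686557 0.14744665 0.14804148] [0.14863323 0.14867189] tip-tcp 0.022287562749851025
side 3 [0.14943385 0.15041614 0.15256606] [0.14943385 0.15041614] tip-tcp 0.02308818043783581
```

```bash
python3 -c "
from h import *
go(.489,.082,.030,-5)"
```

```text
pos [0.4835 0.0802 0.1262] rot [-179.26   -1.91   -4.97] F [-0.6  0.2 -0.2] w 0.0294 t 7.5 | tool d [ 0.0021 -0.001   0.0964] norm 0.096 spin 0.03
```

send_rows([
  {"travel":[0,0,0.005],"spin":0},
  {"travel":[0,0,0.005],"spin":0},
  {"travel":[0,0,0.015],"spin":0},
  {"travel":[0,0,0.02],"spin":0},
  {"travel":[0,0,0.02],"spin":0},
])

```text
time_s: 7.92
tcp_pos: [0.4881, 0.082, 0.0604]
eef_rot: [-179.1, -2.2, -4.9]
contact_force: [-0.2, 1.2, 0.0]
gripper_width: 0.0588
```

```bash
python3 -c "
from h import *
go(.489,.082,.030,-5)"
```

```text
pos [0.4881 0.082  0.0604] rot [-179.09   -2.19   -4.94] F [-0.2  1.2  0. ] w 0.0588 t 7.9 | tool d [-0.0002  0.0005  0.0305] norm 0.03 spin 0.06
```

send_rows([
  {"travel":[-0.001,0.0005,0.017],"spin":0},
  {"travel":[-0.001,0.0005,0.012],"spin":0},
  {"travel":[-0.001,0,0.003],"spin":0},
])

```text
time_s: 8.17
tcp_pos: [0.4837, 0.0802, 0.022]
eef_rot: [-179.3, -1.9, -5.0]
contact_force: [-0.3, 0.5, 0.4]
gripper_width: 0.0596
```

send_rows([
  {"travel":[-0.0005,0.0,0.0005],"spin":0},
  {"travel":[-0.0005,0.0,0.0005],"spin":0},
  {"travel":[-0.0005,0.0,0.0005],"spin":0},
  {"travel":[-0.0005,0.0,0.0005],"spin":0},
  {"travel":[-0.0005,0.0,0.0005],"spin":0},
], gripper=-1)

```text
time_s: 8.58
tcp_pos: [0.4811, 0.0806, 0.0193]
eef_rot: [-179.3, -1.8, -5.0]
contact_force: [-0.1, 0.9, 0.1]
gripper_width: 0.0317
```

send_rows([
  {"travel":[-0.0005,0.0,0.0005],"spin":0},
  {"travel":[-0.0005,0.0,0.0005],"spin":0},
])

```text
time_s: 8.75
tcp_pos: [0.481, 0.0812, 0.0193]
eef_rot: [-179.3, -2.0, -4.9]
contact_force: [1.9, -0.7, -0.0]
gripper_width: 0.028
```

```bash
python3 -c "
from h import *
go(.489,.082,.030,-5)"
```

```text
pos [0.481  0.0812 0.0193] rot [-179.25   -1.97   -4.94] F [ 1.9 -0.7 -0. ] w 0.028 t 8.8 | tool d [ 0.0083 -0.0017 -0.0104] norm 0.013 spin 0.06
```

send_rows([
  {"travel":[0,0,0],"spin":0},
  {"travel":[0,0,0],"spin":0},
  {"travel":[0.004,-0.001,-0.005],"spin":0},
  {"travel":[0.003,0,-0.003],"spin":0},
], gripper=-0.1)

```text
time_s: 9.08
tcp_pos: [0.4875, 0.0814, 0.0284]
eef_rot: [-179.2, -2.0, -4.9]
contact_force: [0.9, 0.1, 0.0]
gripper_width: 0.039
```

```bash
python3 -c "
from h import *
go(.489,.082,.030,-5)"
```

```text
pos [0.4875 0.0814 0.0284] rot [-179.25   -1.96   -4.92] F [0.9 0.1 0. ] w 0.039 t 9.1 | tool d [ 0.0015 -0.0008 -0.0016] norm 0.002 spin 0.08
```

send_rows([
  {"travel":[0.001,-0.0005,-0.002],"spin":0},
  {"travel":[0,0,0],"spin":0},
  {"travel":[0,0,0],"spin":0},
  {"travel":[0,0,0],"spin":0},
], gripper=-1)

```text
time_s: 9.42
tcp_pos: [0.49, 0.0821, 0.0317]
eef_rot: [-179.2, -2.0, -5.0]
contact_force: [-0.1, -0.3, -0.2]
gripper_width: 0.0278
```

```bash
python3 -c "
from h import *
go(.489,.082,.130,-5)"
```

```text
pos [0.49   0.0821 0.0317] rot [-179.19   -2.03   -4.96] F [-0.1 -0.3 -0.2] w 0.0278 t 9.4 | tool d [ 0.0025 -0.0012 -0.0983] norm 0.098 spin 0.04
```

send_rows([
  {"travel":[0.001,0,-0.02],"spin":0},
  {"travel":[0.001,0,-0.035],"spin":0},
  {"travel":[0.001,0,-0.035],"spin":0},
  {"travel":[0.012,-0.0317,0],"spin":0},
  {"travel":[0.012,-0.0317,0],"spin":0},
])

```text
time_s: 9.83
tcp_pos: [0.5131, 0.1372, 0.1238]
eef_rot: [-179.5, -1.5, -5.3]
contact_force: [0.7, -0.1, -2.4]
gripper_width: 0.0274
```

send_rows([
  {"travel":[0.012,-0.0317,0],"spin":0},
  {"travel":[0.012,-0.0317,0],"spin":0},
  {"travel":[0.012,-0.0317,0],"spin":0},
  {"travel":[0.012,-0.0317,0],"spin":0},
  {"travel":[0.012,-0.0317,0],"spin":0},
])

```text
time_s: 10.25
tcp_pos: [0.5885, 0.2951, 0.1276]
eef_rot: [-179.4, -1.4, -5.5]
contact_force: [0.6, -0.4, -1.7]
gripper_width: 0.0276
```

send_rows([
  {"travel":[0,0,0],"spin":6.9},
  {"travel":[0,0,0],"spin":6.9},
  {"travel":[0,0,0],"spin":6.9},
  {"travel":[0,0,0],"spin":6.9},
  {"travel":[0,0,0],"spin":6.9},
])

```text
time_s: 10.67
tcp_pos: [0.5887, 0.3022, 0.1205]
eef_rot: [-179.1, -0.7, -40.8]
contact_force: [-0.2, -0.2, -1.5]
gripper_width: 0.0277
```

send_rows([
  {"travel":[0,0,0],"spin":6.9},
  {"travel":[0,0,0],"spin":6.9},
  {"travel":[0,0,0],"spin":6.9},
  {"travel":[0,0,0],"spin":6.9},
  {"travel":[0,0,0],"spin":6.9},
])

```text
time_s: 11.08
tcp_pos: [0.5855, 0.3009, 0.115]
eef_rot: [-179.4, -0.2, -76.6]
contact_force: [0.5, 0.2, -2.2]
gripper_width: 0.0277
```

```bash
python3 - <<'E'
from h import *
go(.608,.326,-.011,-90)
print(r.get_state()['joints'].round(1))
# mat edges by colour in scene + side pictures
for n in ['side','scene']:
    p=cv2.imread(f'pics/{n}0.png');q=cloud(n,np.load(n+'0.npy'))
    h=cv2.cvtColor(p,cv2.COLOR_BGR2HSV)
    k=(abs(q[...,2])<.015)&(q[...,0]>.3)&(q[...,0]<.75)&(q[...,1]>.15)&(q[...,1]<.5)
    ref=q[...,0:2]-[.518,.326]
    inn=k&(abs(ref[...,0])<.1)&(abs(ref[...,1])<.07); out=k&(abs(ref[...,0])>.17)
    mi=np.median(p[inn],0);mo=np.median(p[out],0); t=(cv2.GaussianBlur(p,(5,5),0).astype(float)-(mi+mo)/2)@(mi-mo)>0
    m=(k&t).astype(np.uint8); m=cv2.morphologyEx(cv2.morphologyEx(m,cv2.MORPH_CLOSE,np.ones((5,5))),cv2.MORPH_OPEN,np.ones((7,7)))
    nn,l,st,_=cv2.connectedComponentsWithStats(m); i=1+st[1:,4].argmax(); print(n,mi,mo,cv2.minAreaRect((q[l==i][:,:2]*1000).astype(np.float32)))
E
```

```text
pos [0.5855 0.3009 0.115 ] rot [-179.36   -0.19  -76.64] F [ 0.5  0.2 -2.2] w 0.0277 t 11.1 | tool d [-0.0197 -0.0263  0.1262] norm 0.13 spin 13.36
[ 44.5  22.3  -9.1   0.6 -58.2 -31.4]
side [ 74. 112. 147.] [ 91. 133. 162.] ((425.6473388671875, -79.2218017578125), (1142.5364990234375, 359.9434814453125), 75.05364990234375)
scene [ 82. 132. 176.] [101. 156. 191.] ((809.922607421875, 476.4201354980469), (1003.6348876953125, 332.127685546875), 28.536733627319336)
```

send_rows([
  {"travel":[-0.012,-0.01,0.025],"spin":6.5},
  {"travel":[-0.008,-0.012,0.025],"spin":6.0},
  {"travel":[0,0,0.02],"spin":0},
  {"travel":[0,0,0.01],"spin":0},
])

```text
time_s: 11.42
tcp_pos: [0.6052, 0.3255, 0.034]
eef_rot: [-179.2, 0.1, -90.3]
contact_force: [-0.9, -0.1, -2.7]
gripper_width: 0.0277
```

```bash
python3 -c "
from h import *
go(.608,.326,-.011,-90)"
```

```text
pos [0.6052 0.3255 0.034 ] rot [-1.7922e+02  1.1000e-01 -9.0310e+01] F [-0.9 -0.1 -2.7] w 0.0277 t 11.4 | tool d [-0.0004 -0.0022  0.045 ] norm 0.045 spin -0.31
```

send_rows([
  {"travel":[0,0,0.018],"spin":0},
  {"travel":[0,0,0.012],"spin":0},
  {"travel":[0,0,0.004],"spin":0},
  {"travel":[0,0,0.002],"spin":0},
])

```text
time_s: 11.75
tcp_pos: [0.6033, 0.3235, -0.0079]
eef_rot: [-179.5, -0.2, -90.2]
contact_force: [0.4, -0.7, -1.6]
gripper_width: 0.0278
```

```bash
python3 -c "
from h import *
go(.605,.326,-.011,-90)"
```

```text
pos [ 0.6033  0.3235 -0.0079] rot [-179.55   -0.18  -90.22] F [ 0.4 -0.7 -1.6] w 0.0278 t 11.8 | tool d [-0.0025 -0.0017  0.0031] norm 0.004 spin -0.22
```

send_rows([
  {"travel":[0,0,0.002],"spin":0},
  {"travel":[0,0,0.002],"spin":0},
])

```text
time_s: 11.92
tcp_pos: [0.6037, 0.3238, -0.0109]
eef_rot: [-179.5, -0.2, -90.2]
contact_force: [-1.9, -0.1, 0.6]
gripper_width: 0.0275
```

send_rows([
  {"travel":[0,0,0],"spin":0},
  {"travel":[0,0,0],"spin":0},
  {"travel":[0,0,0],"spin":0},
], gripper=0)

```text
time_s: 12.17
tcp_pos: [0.6054, 0.325, -0.0079]
eef_rot: [-179.3, 0.0, -90.1]
contact_force: [-0.3, 0.6, 0.4]
gripper_width: 0.0411
```

```bash
python3 -c "
from h import *
go(.605,.326,-.011,-90)
p,d=r.capture('wrist');cv2.imwrite('pics/m4.png',p)"
```

```text
pos [ 0.6054  0.325  -0.0079] rot [-1.7927e+02  1.0000e-02 -9.0120e+01] F [-0.3  0.6  0.4] w 0.0411 t 12.2 | tool d [-0.001   0.0005  0.0031] norm 0.003 spin -0.12
```

View pics/m4.png

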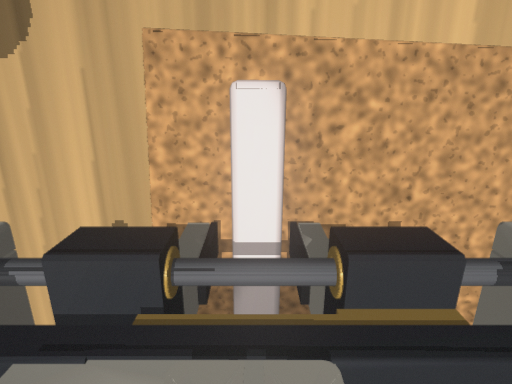

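send_rows([
  {"travel":[0,0,-0.02],"spin":0},
  {"travel":[0,0,-0.035],"spin":0},
  {"travel":[0,0,-0.035],"spin":0},
  {"travel":[0,0,-0.035],"spin":0},
  {"travel":[0.03,0.0115,0],"spin":0},
], gripper=0.5)

```text
time_s: 12.63
tcp_pos: [0.5941, 0.2975, 0.1222]
eef_rot: [-179.2, -0.1, -90.0]
contact_force: [2.4, 0.9, 1.5]
gripper_width: 0.0648
```

send_rows([
  {"travel":[0.036,0.0135,0],"spin":0},
  {"travel":[0.036,0.0135,0],"spin":0},
  {"travel":[0.036,0.0135,0],"spin":0},
  {"travel":[0.036,0.0135,0],"spin":0},
  {"travel":[0.036,0.0135,0],"spin":0},
])

```text
time_s: 13.05
tcp_pos: [0.5276, 0.1156, 0.1272]
eef_rot: [-178.5, 0.4, -89.6]
contact_force: [1.0, -0.9, 0.3]
gripper_width: 0.0656
```

send_rows([
  {"travel":[0.036,0.0135,0],"spin":0},
  {"travel":[0.036,0.0135,0],"spin":0},
  {"travel":[0.036,0.0135,0],"spin":0},
  {"travel":[0,0,0],"spin":-6.8},
  {"travel":[0,0,0],"spin":-6.8},
])

```text
time_s: 13.47
tcp_pos: [0.4824, -0.003, 0.1293]
eef_rot: [-178.0, 0.1, -76.0]
contact_force: [0.1, -0.2, -0.4]
gripper_width: 0.0658
```

send_rows([
  {"travel":[0,0,0],"spin":-6.8},
  {"travel":[0,0,0],"spin":-6.8},
  {"travel":[0,0,0],"spin":-6.8},
  {"travel":[0,0,0],"spin":-6.8},
  {"travel":[0,0,0],"spin":-6.8},
])

```text
time_s: 13.88
tcp_pos: [0.4829, -0.0051, 0.1337]
eef_rot: [-177.9, -1.4, -40.6]
contact_force: [0.0, -1.0, -0.4]
gripper_width: 0.0661
```

send_rows([
  {"travel":[0,0,0],"spin":-6.8},
  {"travel":[0,0,0],"spin":-6.8},
  {"travel":[0,0,0],"spin":-6.8},
  {"travel":[0,0,0],"spin":-6.8},
  {"travel":[0,0,0],"spin":-6.8},
])

```text
time_s: 14.3
tcp_pos: [0.4844, -0.005, 0.1375]
eef_rot: [-178.9, -2.8, -4.8]
contact_force: [-0.2, -0.0, -0.5]
gripper_width: 0.0661
```

```bash
python3 -c "
from h import *
go(.477,-.016,.032,-3)
p,d,q,c=wrist('w5'); fit(q,(d>0)&(q[...,0]<.62)&(q[...,1]<.2),.057,.08,'blk')"
```

```text
pos [ 0.4844 -0.005   0.1375] rot [-178.86   -2.79   -4.78] F [-0.2 -0.  -0.5] w 0.0661 t 14.3 | tool d [-0.0116  0.0137  0.1048] norm 0.106 spin -1.78
blk 7871 c [492.8 -17. ] size [ 42.1 149.3] pca 177.3 mean [499.  -17.1] z 0.0676
blk 10372 c [ 492.2 -107.4] size [ 60.8 133.4] pca 175.3 mean [ 504.1 -106.4] z 0.0706
```

send_rows([
  {"travel":[-0.005,0.007,0.025],"spin":-1.8},
  {"travel":[-0.004,0.005,0.03],"spin":0},
  {"travel":[-0.001,0.001,0.02],"spin":0},
  {"travel":[0,0,0.008],"spin":0},
])

```text
time_s: 14.68
tcp_pos: [0.4827, -0.015, 0.0574]
eef_rot: [-178.7, -3.6, -2.8]
contact_force: [-0.0, -0.3, -0.2]
gripper_width: 0.0659
```

```bash
python3 -c "
from h import *
go(.477,-.016,.032,-3)"
```

```text
pos [ 0.4827 -0.015   0.0574] rot [-178.66   -3.62   -2.83] F [-0.  -0.3 -0.2] w 0.0659 t 14.7 | tool d [-0.0072  0.0019  0.0249] norm 0.026 spin 0.17
```

send_rows([
  {"travel":[-0.004,0.001,0.011],"spin":0},
  {"travel":[-0.002,0.0005,0.008],"spin":0},
  {"travel":[0,0,0.003],"spin":0},
])

```text
time_s: 14.93
tcp_pos: [0.4784, -0.0158, 0.0344]
eef_rot: [-178.7, -3.6, -3.2]
contact_force: [-0.2, 0.0, 0.1]
gripper_width: 0.0655
```

```bash
python3 -c "
from h import *
go(.477,-.016,.032,-3)"
```

```text
pos [ 0.4784 -0.0158  0.0344] rot [-178.66   -3.64   -3.19] F [-0.2  0.   0.1] w 0.0655 t 14.9 | tool d [-0.0016  0.0003  0.0023] norm 0.003 spin -0.19
```

send_rows([
  {"travel":[-0.001,0,0.002],"spin":0},
  {"travel":[-0.0004,0,0.0005],"spin":0},
  {"travel":[-0.0004,0,0.0005],"spin":0},
  {"travel":[-0.0004,0,0.0005],"spin":0},
  {"travel":[-0.0004,0,0.0005],"spin":0},
], gripper=-1, squeeze=25)

```text
time_s: 15.35
tcp_pos: [0.4785, -0.0146, 0.0323]
eef_rot: [-178.6, -3.9, -3.3]
contact_force: [-0.7, -1.6, 0.6]
gripper_width: 0.0415
```

send_rows([
  {"travel":[-0.0004,0,0.0004],"spin":0},
])

```text
time_s: 15.43
tcp_pos: [0.4785, -0.0145, 0.0323]
eef_rot: [-178.6, -3.9, -3.3]
contact_force: [0.8, -1.3, -0.4]
gripper_width: 0.0417
```

```bash
python3 -c "
from h import *
go(.477,-.016,.14,-3)"
```

```text
pos [ 0.4785 -0.0145  0.0323] rot [-178.58   -3.9    -3.27] F [ 0.8 -1.3 -0.4] w 0.0417 t 15.4 | tool d [ 0.0059 -0.0011 -0.1075] norm 0.108 spin -0.27
```

send_rows([
  {"travel":[0.002,0,-0.02],"spin":0},
  {"travel":[0.002,0,-0.035],"spin":0},
  {"travel":[0.002,0,-0.035],"spin":0},
  {"travel":[0.002,-0.03,0],"spin":0},
  {"travel":[0.002,-0.038,0],"spin":0},
])

```text
time_s: 15.85
tcp_pos: [0.4825, 0.0474, 0.1268]
eef_rot: [-178.7, -3.5, -3.7]
contact_force: [0.9, 0.3, -2.4]
gripper_width: 0.0412
```

send_rows([
  {"travel":[0.002,-0.038,0],"spin":0},
  {"travel":[0.002,-0.038,0],"spin":0},
  {"travel":[0.002,-0.038,0],"spin":0},
  {"travel":[0.002,-0.038,0],"spin":0},
  {"travel":[0.002,-0.038,0],"spin":0},
])

```text
time_s: 16.27
tcp_pos: [0.5042, 0.2438, 0.1359]
eef_rot: [-178.4, -3.8, -4.0]
contact_force: [0.5, -0.7, -0.7]
gripper_width: 0.0413
```

send_rows([
  {"travel":[0.002,-0.038,0],"spin":0},
  {"travel":[0.002,-0.03,0],"spin":0},
  {"travel":[0,0,0],"spin":7},
  {"travel":[0,0,0],"spin":7},
  {"travel":[0,0,0],"spin":7},
])

```text
time_s: 16.68
tcp_pos: [0.512, 0.3242, 0.1368]
eef_rot: [-177.1, -2.9, -25.1]
contact_force: [-0.1, 0.4, -1.4]
gripper_width: 0.0418
```

send_rows([
  {"travel":[0,0,0],"spin":7},
  {"travel":[0,0,0],"spin":7},
  {"travel":[0,0,0],"spin":7},
  {"travel":[0,0,0],"spin":7},
  {"travel":[0,0,0],"spin":7},
])

```text
time_s: 17.1
tcp_pos: [0.5098, 0.3246, 0.1347]
eef_rot: [-176.2, -0.6, -61.0]
contact_force: [-0.5, -0.7, -1.5]
gripper_width: 0.0416
```

send_rows([
  {"travel":[0,0,0],"spin":7},
  {"travel":[0,0,0],"spin":7},
  {"travel":[0,0,0],"spin":7},
  {"travel":[0,0,0],"spin":7},
])

```text
time_s: 17.43
tcp_pos: [0.5084, 0.3239, 0.1335]
eef_rot: [-176.5, 1.2, -89.6]
contact_force: [-0.5, -0.3, -1.9]
gripper_width: 0.0416
```

```bash
python3 -c "
from h import *
go(.515,.326,-.009,-90)"
```

```text
pos [0.5084 0.3239 0.1335] rot [-176.49    1.23  -89.59] F [-0.5 -0.3 -1.9] w 0.0416 t 17.4 | tool d [0.001  0.0021 0.1426] norm 0.143 spin 0.41
```

send_rows([
  {"travel":[0,0.002,0.025],"spin":0.4},
  {"travel":[0,0,0.035],"spin":0},
  {"travel":[0,0,0.03],"spin":0},
  {"travel":[0,0,0.015],"spin":0},
  {"travel":[0,0,0.008],"spin":0},
])

```text
time_s: 17.85
tcp_pos: [0.5149, 0.3287, 0.0205]
eef_rot: [-176.2, 1.7, -90.6]
contact_force: [0.2, -0.9, -1.6]
gripper_width: 0.0413
```

```bash
python3 -c "
from h import *
go(.515,.326,-.009,-90)"
```

```text
pos [0.5149 0.3287 0.0205] rot [-176.23    1.68  -90.57] F [ 0.2 -0.9 -1.6] w 0.0413 t 17.9 | tool d [0.0036 0.0018 0.0293] norm 0.03 spin -0.57
```

send_rows([
  {"travel":[0.002,0.001,0.012],"spin":-0.5},
  {"travel":[0.001,0,0.008],"spin":0},
  {"travel":[0,0,0.003],"spin":0},
  {"travel":[0,0,0.002],"spin":0},
])

```text
time_s: 18.18
tcp_pos: [0.5155, 0.3262, -0.0068]
eef_rot: [-176.3, 1.5, -90.1]
contact_force: [-1.3, 0.4, 1.6]
gripper_width: 0.0417
```

```bash
python3 -c "
from h import *
go(.515,.326,-.009,-90)"
```

```text
pos [ 0.5155  0.3262 -0.0068] rot [-176.29    1.54  -90.07] F [-1.3  0.4  1.6] w 0.0417 t 18.2 | tool d [0.0003 0.0006 0.0021] norm 0.002 spin -0.07
```

send_rows([
  {"travel":[0,0,0.002],"spin":0},
  {"travel":[0,0,0.001],"spin":0},
])

```text
time_s: 18.35
tcp_pos: [0.516, 0.3267, -0.0089]
eef_rot: [-176.3, 1.6, -90.1]
contact_force: [-0.7, -1.2, 1.0]
gripper_width: 0.0416
```

send_rows([
  {"travel":[0,0,0],"spin":0},
  {"travel":[0,0,0],"spin":0},
  {"travel":[0,0,0],"spin":0},
  {"travel":[0,0,0],"spin":0},
], gripper=0.3)

```text
time_s: 18.68
tcp_pos: [0.5174, 0.3282, -0.0064]
eef_rot: [-176.1, 1.8, -90.1]
contact_force: [-0.8, -0.7, -0.2]
gripper_width: 0.0563
```

```bash
python3 -c "
from h import *
go(.4745,-.106,.13,-5)"
```

```text
pos [ 0.5174  0.3282 -0.0064] rot [-176.07    1.77  -90.06] F [-0.8 -0.7 -0.2] w 0.0563 t 18.7 | tool d [ 0.4299  0.032  -0.1523] norm 0.457 spin -85.06
```

send_rows([
  {"travel":[0,0,-0.02],"spin":0},
  {"travel":[0,0,-0.035],"spin":0},
  {"travel":[0,0,-0.035],"spin":0},
  {"travel":[0,0,-0.035],"spin":0},
  {"travel":[0.03,0.002,-0.001],"spin":0},
], gripper=0.9)

```text
time_s: 19.1
tcp_pos: [0.5072, 0.2964, 0.1222]
eef_rot: [-176.1, 1.6, -89.9]
contact_force: [2.2, 0.8, 1.5]
gripper_width: 0.0818
```

send_rows([
  {"travel":[0.038,0.003,-0.001],"spin":0},
  {"travel":[0.038,0.003,-0.001],"spin":0},
  {"travel":[0.038,0.003,-0.001],"spin":0},
  {"travel":[0.038,0.003,-0.001],"spin":0},
  {"travel":[0.038,0.003,-0.001],"spin":0},
])

```text
time_s: 19.52
tcp_pos: [0.4937, 0.1047, 0.126]
eef_rot: [-175.5, 2.1, -89.5]
contact_force: [1.3, -1.3, 0.1]
gripper_width: 0.0832
```

send_rows([
  {"travel":[0.038,0.003,-0.001],"spin":0},
  {"travel":[0.038,0.003,-0.001],"spin":0},
  {"travel":[0.038,0.003,-0.001],"spin":0},
  {"travel":[0.038,0.003,-0.001],"spin":0},
  {"travel":[0.038,0.003,-0.001],"spin":0},
])

```text
time_s: 19.93
tcp_pos: [0.4786, -0.0934, 0.126]
eef_rot: [-175.1, 2.2, -89.2]
contact_force: [1.8, -0.1, -0.5]
gripper_width: 0.083
```

send_rows([
  {"travel":[0,0,0],"spin":-7},
  {"travel":[0,0,0],"spin":-7},
  {"travel":[0,0,0],"spin":-7},
  {"travel":[0,0,0],"spin":-7},
  {"travel":[0,0,0],"spin":-7},
])

```text
time_s: 20.35
tcp_pos: [0.4769, -0.1033, 0.1277]
eef_rot: [-174.5, -1.2, -54.1]
contact_force: [-0.3, -0.5, 0.1]
gripper_width: 0.0832
```

send_rows([
  {"travel":[0,0,0],"spin":-7},
  {"travel":[0,0,0],"spin":-7},
  {"travel":[0,0,0],"spin":-7},
  {"travel":[0,0,0],"spin":-7},
  {"travel":[0,0,0],"spin":-7},
])

```text
time_s: 20.77
tcp_pos: [0.4773, -0.1039, 0.1295]
eef_rot: [-176.2, -4.4, -18.3]
contact_force: [0.1, -0.8, 0.3]
gripper_width: 0.0831
```

```bash
python3 -c "
from h import *
go(.4745,-.106,.032,-5)
p,d,q,c=wrist('w6'); fit(q,(d>0)&(q[...,0]<.62)&(q[...,1]<.2),.057,.08,'blk')
print(r.get_state()['joints'].round(1))"
```

```text
pos [ 0.4773 -0.1039  0.1295] rot [-176.18   -4.4   -18.3 ] F [ 0.1 -0.8  0.3] w 0.0831 t 20.8 | tool d [-0.0095  0.0093  0.0967] norm 0.098 spin -13.3
blk 11727 c [ 486.7 -107.1] size [ 60.1 143.8] pca 177.2 mean [ 493.3 -108.5] z 0.0706
[  9.7   3.6 -31.5  -1.7 -49.2  63.8]
```

send_rows([
  {"travel":[0,0,0.01],"spin":-6.8},
  {"travel":[-0.002,0.002,0.02],"spin":-6.7},
  {"travel":[-0.004,0,0.025],"spin":0},
  {"travel":[-0.002,0,0.01],"spin":0},
  {"travel":[0,0,0.004],"spin":0},
])

```text
time_s: 21.23
tcp_pos: [0.4789, -0.102, 0.0618]
eef_rot: [-177.2, -5.8, -4.8]
contact_force: [0.3, -0.0, 0.4]
gripper_width: 0.0833
```

```bash
python3 -c "
from h import *
go(.476,-.105,.032,-4.8)"
```

```text
pos [ 0.4789 -0.102   0.0618] rot [-177.2    -5.75   -4.85] F [ 0.3 -0.   0.4] w 0.0833 t 21.2 | tool d [-0.0056  0.0046  0.0292] norm 0.03 spin -0.05
```

send_rows([
  {"travel":[-0.004,0.003,0.013],"spin":0},
  {"travel":[-0.002,0.001,0.01],"spin":0},
  {"travel":[0,0,0.003],"spin":0},
])

```text
time_s: 21.48
tcp_pos: [0.4762, -0.1044, 0.0352]
eef_rot: [-177.2, -5.8, -5.3]
contact_force: [-0.3, -0.2, -0.7]
gripper_width: 0.0836
```

```bash
python3 -c "
from h import *
go(.476,-.105,.030,-4.8)"
```

```text
pos [ 0.4762 -0.1044  0.0352] rot [-177.15   -5.82   -5.27] F [-0.3 -0.2 -0.7] w 0.0836 t 21.5 | tool d [-0.0006  0.0008  0.0051] norm 0.005 spin -0.47
```

send_rows([
  {"travel":[-0.001,0.001,0.004],"spin":-0.5},
  {"travel":[-0.0004,0,0.0005],"spin":0},
  {"travel":[-0.0004,0,0.0005],"spin":0},
  {"travel":[-0.0004,0,0.0005],"spin":0},
  {"travel":[-0.0004,0,0.0005],"spin":0},
], gripper=-1, squeeze=40)

```text
time_s: 21.9
tcp_pos: [0.4762, -0.1048, 0.0306]
eef_rot: [-177.2, -6.0, -4.9]
contact_force: [-0.7, -0.3, 1.3]
gripper_width: 0.0599
```

send_rows([
  {"travel":[-0.0004,0,0.0004],"spin":0},
])

```text
time_s: 21.98
tcp_pos: [0.4761, -0.1048, 0.0306]
eef_rot: [-177.2, -6.1, -4.9]
contact_force: [0.4, -1.7, -0.8]
gripper_width: 0.06
```

```bash
python3 -c "
from h import *
go(.476,-.105,.14,-4.8)"
```

```text
pos [ 0.4761 -0.1048  0.0306] rot [-177.17   -6.06   -4.92] F [ 0.4 -1.7 -0.8] w 0.06 t 22.0 | tool d [ 0.0114 -0.0052 -0.1086] norm 0.109 spin -0.12
```

send_rows([
  {"travel":[0.003,-0.001,-0.02],"spin":0},
  {"travel":[0.003,-0.001,-0.035],"spin":0},
  {"travel":[0.003,-0.001,-0.035],"spin":0},
  {"travel":[0,0,-0.02],"spin":0},
  {"travel":[-0.005,-0.025,0],"spin":0},
])

```text
time_s: 22.4
tcp_pos: [0.4634, -0.0838, 0.1408]
eef_rot: [-177.3, -5.1, -5.2]
contact_force: [3.0, 0.1, -7.0]
gripper_width: 0.0597
```

send_rows([
  {"travel":[-0.007,-0.0355,0],"spin":0},
  {"travel":[-0.007,-0.0355,0],"spin":0},
  {"travel":[-0.007,-0.0355,0],"spin":0},
  {"travel":[-0.007,-0.0355,0],"spin":0},
  {"travel":[-0.007,-0.0355,0],"spin":0},
])

```text
time_s: 22.82
tcp_pos: [0.4387, 0.0982, 0.1453]
eef_rot: [-177.2, -4.9, -6.0]
contact_force: [0.6, -0.6, -7.0]
gripper_width: 0.0597
```

send_rows([
  {"travel":[-0.007,-0.0355,0],"spin":0},
  {"travel":[-0.007,-0.0355,0],"spin":0},
  {"travel":[-0.007,-0.0355,0],"spin":0},
  {"travel":[-0.007,-0.0355,0],"spin":0},
  {"travel":[-0.007,-0.0355,0],"spin":0},
])

```text
time_s: 23.23
tcp_pos: [0.413, 0.2831, 0.1474]
eef_rot: [-177.4, -4.4, -6.1]
contact_force: [1.9, 0.7, -6.2]
gripper_width: 0.0599
```

send_rows([
  {"travel":[0,0,0],"spin":7},
  {"travel":[0,0,0],"spin":7},
  {"travel":[0,0,0],"spin":7},
  {"travel":[0,0,0],"spin":7},
  {"travel":[0,0,0],"spin":7},
])

```text
time_s: 23.65
tcp_pos: [0.4073, 0.2889, 0.1423]
eef_rot: [-175.9, -1.9, -41.7]
contact_force: [0.1, -0.2, -6.6]
gripper_width: 0.06
```

```bash
python3 -c "
from h import *
go(.425,.326,-.011,-90)
print((rot(r.get_state()['eef_rot'])[:2,2]*57.3).round(2))"
```

```text
pos [0.4073 0.2889 0.1423] rot [-175.87   -1.94  -41.69] F [ 0.1 -0.2 -6.6] w 0.06 t 23.6 | tool d [-0.0167 -0.0284  0.1553] norm 0.159 spin 48.31
[4.19 1.8 ]
```

send_rows([
  {"travel":[0,0,0],"spin":7},
  {"travel":[0,0,0],"spin":7},
  {"travel":[0,0,0],"spin":7},
  {"travel":[0,0,0],"spin":7},
  {"travel":[0,0,0],"spin":7},
])

```text
time_s: 24.07
tcp_pos: [0.4019, 0.2841, 0.1366]
eef_rot: [-176.2, 0.5, -77.4]
contact_force: [0.2, 0.3, -6.4]
gripper_width: 0.0601
```

send_rows([
  {"travel":[0,0,-0.001],"spin":7},
  {"travel":[-0.006,-0.003,-0.001],"spin":6},
  {"travel":[-0.01,-0.006,-0.001],"spin":0},
  {"travel":[-0.01,-0.006,-0.001],"spin":0},
  {"travel":[-0.006,-0.004,-0.001],"spin":0},
])

```text
time_s: 24.48
tcp_pos: [0.4168, 0.3124, 0.139]
eef_rot: [-176.9, 1.0, -91.1]
contact_force: [-0.4, 0.6, -6.4]
gripper_width: 0.0597
```

send_rows([
  {"travel":[0,0,-0.001],"spin":0},
  {"travel":[0,0,-0.001],"spin":0},
  {"travel":[0,0,-0.001],"spin":0},
  {"travel":[0,0,-0.001],"spin":0},
  {"travel":[0,0,-0.001],"spin":0},
])

```text
time_s: 24.9
tcp_pos: [0.4171, 0.3135, 0.143]
eef_rot: [-177.0, 0.8, -90.6]
contact_force: [-0.2, -0.2, -6.3]
gripper_width: 0.0599
```

send_rows([
  {"travel":[0,0,-0.001],"spin":0},
  {"travel":[0,0,-0.001],"spin":0},
  {"travel":[0,0,-0.001],"spin":0},
  {"travel":[0,0,-0.001],"spin":0},
  {"travel":[0,0,-0.001],"spin":0},
])

```text
time_s: 25.32
tcp_pos: [0.4163, 0.3126, 0.1489]
eef_rot: [-177.0, 0.9, -90.6]
contact_force: [-0.7, -0.1, -7.0]
gripper_width: 0.06
```

```bash
cat >> h.py <<'E'
_go=go
def go(*a):
    _go(*a); print('tilt',(rot(r.get_state()['eef_rot'])[:2,2]*57.3).round(2))
E
python3 -c "
from h import *
go(.425,.326,-.011,-90)"
```

```text
pos [0.4163 0.3126 0.1489] rot [-176.99    0.88  -90.61] F [-0.7 -0.1 -7. ] w 0.06 t 25.3 | tool d [-1.100e-02 -1.000e-04  1.604e-01] norm 0.161 spin -0.61
tilt [3.02 0.84]
```

send_rows([
  {"travel":[-0.006,0,0],"spin":0},
  {"travel":[-0.005,0,0],"spin":0},
  {"travel":[0,0,0],"spin":0},
  {"travel":[0,0,0],"spin":0},
  {"travel":[0,0,0],"spin":0},
])

```text
time_s: 25.73
tcp_pos: [0.4166, 0.3254, 0.1496]
eef_rot: [-177.0, 0.9, -90.6]
contact_force: [-0.3, 0.2, -5.8]
gripper_width: 0.06
```

send_rows([
  {"travel":[0,0,0],"spin":0},
  {"travel":[0,0,0],"spin":0},
  {"travel":[0,0,0],"spin":0},
  {"travel":[0,0,0],"spin":0},
  {"travel":[0,0,0],"spin":0},
])

```text
time_s: 26.15
tcp_pos: [0.4164, 0.325, 0.1491]
eef_rot: [-177.0, 0.9, -90.6]
contact_force: [0.8, 0.4, -6.1]
gripper_width: 0.0596
```

send_rows([
  {"travel":[0,0,0],"spin":0},
  {"travel":[0,0,0],"spin":0},
  {"travel":[0,0,0],"spin":0},
  {"travel":[0,0,0],"spin":0},
  {"travel":[0,0,0],"spin":0},
])

```text
time_s: 26.57
tcp_pos: [0.4164, 0.3248, 0.1492]
eef_rot: [-177.0, 0.9, -90.6]
contact_force: [0.1, -0.9, -6.7]
gripper_width: 0.0598
```

send_rows([
  {"travel":[0,0,0],"spin":0},
  {"travel":[0,0,0],"spin":0},
  {"travel":[0,0,0],"spin":0},
  {"travel":[0,0,0],"spin":0},
  {"travel":[0,0,0],"spin":0},
])

```text
time_s: 26.98
tcp_pos: [0.4164, 0.3248, 0.1492]
eef_rot: [-177.0, 0.9, -90.6]
contact_force: [0.5, -0.1, -6.9]
gripper_width: 0.0601
```

send_rows([
  {"travel":[0,0,0],"spin":0},
  {"travel":[0,0,0],"spin":0},
  {"travel":[0,0,0],"spin":0},
  {"travel":[0,0,0],"spin":0},
  {"travel":[0,0,0],"spin":0},
])

```text
time_s: 27.4
tcp_pos: [0.4164, 0.3248, 0.1492]
eef_rot: [-177.0, 0.9, -90.6]
contact_force: [0.4, -0.2, -6.4]
gripper_width: 0.0597
```

send_rows([
  {"travel":[0,0,0],"spin":0},
  {"travel":[0,0,0],"spin":0},
  {"travel":[0,0,0],"spin":0},
  {"travel":[0,0,0],"spin":0},
  {"travel":[0,0,0],"spin":0},
])

```text
time_s: 27.82
tcp_pos: [0.4164, 0.3248, 0.1492]
eef_rot: [-177.0, 0.9, -90.6]
contact_force: [-0.2, -0.4, -5.6]
gripper_width: 0.0599
```

```bash
python3 -c "
from h import *
go(.425,.326,-.011,-90)"
```

```text
pos [0.4164 0.3248 0.1492] rot [-176.98    0.88  -90.6 ] F [-0.2 -0.4 -5.6] w 0.0599 t 27.8 | tool d [ 1.200e-03 -1.000e-04  1.604e-01] norm 0.16 spin -0.6
tilt [3.02 0.85]
```

send_rows([
  {"travel":[0,0,0.025],"spin":0},
  {"travel":[0,0,0.035],"spin":0},
  {"travel":[0,0,0.03],"spin":0},
  {"travel":[0,0,0.02],"spin":0},
  {"travel":[0,0,0.008],"spin":0},
])

```text
time_s: 28.23
tcp_pos: [0.4263, 0.3313, 0.0328]
eef_rot: [-176.5, 1.5, -90.5]
contact_force: [1.1, 0.1, -6.4]
gripper_width: 0.0598
```

```bash
python3 -c "
from h import *
go(.420,.326,-.011,-90)"
```

```text
pos [0.4263 0.3313 0.0328] rot [-176.54    1.47  -90.5 ] F [ 1.1  0.1 -6.4] w 0.0598 t 28.2 | tool d [0.0065 0.0089 0.0432] norm 0.045 spin -0.5
tilt [3.47 1.44]
```

send_rows([
  {"travel":[0.002,0.003,0.015],"spin":0},
  {"travel":[0.002,0.002,0.012],"spin":0},
  {"travel":[0,0,0.006],"spin":0},
  {"travel":[0,0,0.003],"spin":0},
])

```text
time_s: 28.57
tcp_pos: [0.4247, 0.3293, -0.0048]
eef_rot: [-176.5, 1.4, -90.4]
contact_force: [-0.7, 0.4, -2.0]
gripper_width: 0.0602
```

```bash
python3 -c "
from h import *
go(.420,.326,-.012,-90)"
```

```text
pos [ 0.4247  0.3293 -0.0048] rot [-176.49    1.42  -90.41] F [-0.7  0.4 -2. ] w 0.0602 t 28.6 | tool d [0.0035 0.0051 0.0068] norm 0.009 spin -0.41
tilt [3.52 1.39]
```

send_rows([
  {"travel":[0,0,0.003],"spin":0},
  {"travel":[0,0,0.003],"spin":0},
], squeeze=15)

```text
time_s: 28.73
tcp_pos: [0.4259, 0.3306, -0.0098]
eef_rot: [-176.4, 1.5, -90.4]
contact_force: [-0.8, -0.3, -5.1]
gripper_width: 0.0599
```

send_rows([
  {"travel":[0,0,0.002],"spin":0},
  {"travel":[0,0,0.002],"spin":0},
])

```text
time_s: 28.9
tcp_pos: [0.4266, 0.3312, -0.0124]
eef_rot: [-176.4, 1.5, -90.4]
contact_force: [-5.7, -5.1, 13.6]
gripper_width: 0.0603
```

```bash
python3 -c "
from h import *
go(.420,.326,-.012,-90)
p,d=r.capture('wrist');cv2.imwrite('pics/m6.png',p)"
```

```text
pos [ 0.4266  0.3312 -0.0124] rot [-176.37    1.52  -90.36] F [-5.7 -5.1 13.6] w 0.0603 t 28.9 | tool d [ 0.0052  0.0065 -0.0009] norm 0.008 spin -0.36
tilt [3.64 1.49]
```

View pics/m6.png

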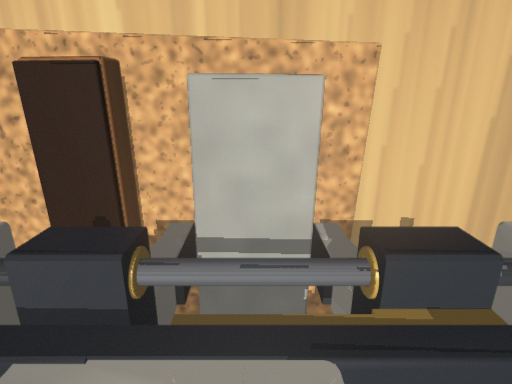

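send_rows([
  {"travel":[0,0,0],"spin":0},
  {"travel":[0,0,0],"spin":0},
  {"travel":[0,0,0],"spin":0},
  {"travel":[0,0,-0.005],"spin":0},
], gripper=0.7)

```text
time_s: 29.28
tcp_pos: [0.4288, 0.3345, -0.0041]
eef_rot: [-176.1, 1.9, -90.3]
contact_force: [-1.1, -0.5, 0.4]
gripper_width: 0.0739
```

send_rows([
  {"travel":[0,0,-0.02],"spin":0},
  {"travel":[0,0,-0.035],"spin":0},
  {"travel":[0,0,-0.035],"spin":0},
  {"travel":[0,0,-0.035],"spin":0},
  {"travel":[0,0,-0.03],"spin":0},
])

```text
time_s: 29.7
tcp_pos: [0.4167, 0.3272, 0.1535]
eef_rot: [-176.3, 1.5, -90.3]
contact_force: [0.8, -0.5, 0.2]
gripper_width: 0.0745
```

send_rows([
  {"travel":[0.03,-0.003,0],"spin":0},
  {"travel":[0.037,-0.005,0],"spin":0},
  {"travel":[0.037,-0.005,0],"spin":0},
  {"travel":[0.037,-0.005,0],"spin":0},
  {"travel":[0.037,-0.005,0],"spin":0},
], gripper=0.36)

```text
time_s: 30.12
tcp_pos: [0.4449, 0.1555, 0.1635]
eef_rot: [-175.3, 2.6, -89.5]
contact_force: [2.0, -0.0, -0.1]
gripper_width: 0.0597
```

send_rows([
  {"travel":[0.037,-0.005,0],"spin":0},
  {"travel":[0.037,-0.005,0],"spin":0},
  {"travel":[0.037,-0.005,0],"spin":0},
  {"travel":[0.037,-0.005,0],"spin":0},
  {"travel":[0.02,-0.003,0],"spin":4.5},
])

```text
time_s: 30.53
tcp_pos: [0.4703, -0.0207, 0.163]
eef_rot: [-174.9, 3.3, -93.7]
contact_force: [-0.0, -0.3, -0.5]
gripper_width: 0.0592
```

```bash
python3 - <<'E'
from h import *
go(.475,-.025,.02,-95)
p,d,q,c=wrist('w7'); M=rot(c['orientation'])
for t in ['gouge','trough']:
    for b in r.pinpoint('wrist',t)[:2]: print(t,round(b['conf'],2),np.round(M@b['at']+c['origin'],4))
k=(d>0)&(abs(q[...,0]-.475)<.05)&(q[...,1]>-.16)&(q[...,1]<.11)
fit(q,k,.024,.042,'handle'); fit(q,k,.012,.042,'gouge')
k=(d>0)&(q[...,0]<.58)&(abs(q[...,1])<.2)
fit(q,k,.041,.052,'walls')
E
```

```text
pos [ 0.4703 -0.0207  0.163 ] rot [-174.86    3.32  -93.7 ] F [-0.  -0.3 -0.5] w 0.0592 t 30.5 | tool d [0.0123 0.0078 0.1424] norm 0.143 spin 1.3
tilt [5.34 2.97]
gouge 0.91 [ 0.4727 -0.0037  0.0053]
trough 0.87 [ 0.4787 -0.0124 -0.0008]
handle 961 c [ 474.7 -158.8] size [ 7.7 99.9] pca 178.1 mean [ 466.9 -156.7] z 0.0373
handle 3499 c [471.9 -54.2] size [140.1  28.1] pca 88.4 mean [471.1 -62.9] z 0.0329
gouge 1174 c [ 474.8 -158.7] size [  7.8 100.1] pca 178.0 mean [ 468.5 -156.4] z 0.0369
gouge 4628 c [473.  -12.7] size [223.1  28.1] pca 88.2 mean [471.9 -33.6] z 0.0322
walls 1979 c [404.9 -59.4] size [198.2   8.4] pca 86.6 mean [404.5 -71. ] z 0.0455
walls 1884 c [542.6 -63.9] size [206.4   8.7] pca 86.6 mean [541.3 -77.1] z 0.0454
```

View pics/w7.png

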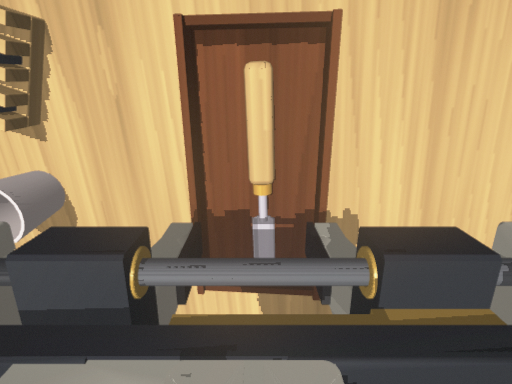

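send_rows([
  {"travel":[0.004,0.003,0.025],"spin":-2},
  {"travel":[0.003,0.002,0.035],"spin":0},
  {"travel":[0.002,0,0.03],"spin":0},
  {"travel":[0.001,0,0.015],"spin":0},
  {"travel":[0,0,0.006],"spin":0},
], squeeze=25)

```text
time_s: 31.1
tcp_pos: [0.481, -0.0193, 0.0542]
eef_rot: [-173.9, 3.4, -91.3]
contact_force: [-0.4, -0.0, 0.6]
gripper_width: 0.0598
```

```bash
python3 -c "
from h import *
go(.4738,-.019,-.006,-91.7)"
```

```text
pos [ 0.481  -0.0193  0.0542] rot [-173.92    3.37  -91.35] F [-0.4 -0.   0.6] w 0.0598 t 31.1 | tool d [0.0034 0.0135 0.059 ] norm 0.061 spin 0.35
tilt [6.14 3.21]
```

send_rows([
  {"travel":[0.0005,0.003,0.007],"spin":0},
  {"travel":[0.0005,0.003,0.007],"spin":0},
  {"travel":[0.0005,0.002,0.007],"spin":0},
  {"travel":[0.0005,0.002,0.007],"spin":0},
  {"travel":[0.0005,0.001,0.007],"spin":0},
])

```text
time_s: 31.52
tcp_pos: [0.4753, -0.0161, 0.0183]
eef_rot: [-173.7, 3.4, -91.0]
contact_force: [-0.2, -0.2, 0.3]
gripper_width: 0.0592
```

```bash
python3 -c "
from h import *
go(.4738,-.019,-.006,-91.7)"
```

```text
pos [ 0.4753 -0.0161  0.0183] rot [-173.66    3.45  -90.97] F [-0.2 -0.2  0.3] w 0.0592 t 31.5 | tool d [0.0043 0.0041 0.0237] norm 0.024 spin 0.73
tilt [6.39 3.31]
```

send_rows([
  {"travel":[0.002,0.002,0.008],"spin":0.7},
  {"travel":[0.002,0.001,0.007],"spin":0},
  {"travel":[0.001,0,0.005],"spin":0},
  {"travel":[0,0,0.001],"spin":0},
])

```text
time_s: 31.85
tcp_pos: [0.4749, -0.0196, -0.0049]
eef_rot: [-173.6, 3.6, -91.6]
contact_force: [-0.1, 0.8, 0.4]
gripper_width: 0.0591
```

```bash
python3 -c "
from h import *
go(.4738,-.019,-.006,-91.7)"
```

```text
pos [ 0.4749 -0.0196 -0.0049] rot [-173.61    3.55  -91.6 ] F [-0.1  0.8  0.4] w 0.0591 t 31.9 | tool d [-0.0005  0.0013  0.0009] norm 0.002 spin 0.1
tilt [6.47 3.35]
```

send_rows([
  {"travel":[0,0.001,0.0002],"spin":0},
  {"travel":[0,0,0.0002],"spin":0},
  {"travel":[0,0,0.0002],"spin":0},
  {"travel":[0,0,0.0002],"spin":0},
  {"travel":[0,0,0.0002],"spin":0},
], gripper=-1)

```text
time_s: 32.27
tcp_pos: [0.4752, -0.0194, -0.0056]
eef_rot: [-173.5, 3.6, -91.6]
contact_force: [1.1, -0.0, 0.6]
gripper_width: 0.0317
```

send_rows([
  {"travel":[0,0,0],"spin":0},
  {"travel":[0,0,0],"spin":0},
])

```text
time_s: 32.43
tcp_pos: [0.4754, -0.0193, -0.0053]
eef_rot: [-173.5, 3.6, -91.6]
contact_force: [-1.1, 0.2, -1.9]
gripper_width: 0.029
```

```bash
python3 -c "
from h import *
go(.4738,-.019,.12,-91.7)"
```

```text
pos [ 0.4754 -0.0193 -0.0053] rot [-173.49    3.58  -91.56] F [-1.1  0.2 -1.9] w 0.029 t 32.4 | tool d [-0.008  -0.0126 -0.1244] norm 0.125 spin 0.14
tilt [6.59 3.37]
```

send_rows([
  {"travel":[-0.001,-0.002,-0.02],"spin":0},
  {"travel":[-0.002,-0.003,-0.035],"spin":0},
  {"travel":[-0.002,-0.003,-0.035],"spin":0},
  {"travel":[-0.002,-0.003,-0.035],"spin":0},
  {"travel":[0.03,0,-0.003],"spin":0},
])

```text
time_s: 32.85
tcp_pos: [0.468, -0.0496, 0.1242]
eef_rot: [-174.0, 3.3, -91.4]
contact_force: [2.6, 0.4, -1.5]
gripper_width: 0.0288
```

send_rows([
  {"travel":[0.038,0,-0.002],"spin":0},
  {"travel":[0.038,0,-0.002],"spin":0},
  {"travel":[0.038,0,-0.002],"spin":0},
  {"travel":[0.038,0,-0.002],"spin":0},
  {"travel":[0.038,0,-0.002],"spin":0},
])

```text
time_s: 33.27
tcp_pos: [0.4635, -0.2429, 0.1283]
eef_rot: [-173.4, 3.5, -90.8]
contact_force: [1.8, 0.5, -1.1]
gripper_width: 0.0289
```

send_rows([
  {"travel":[0.038,0,-0.002],"spin":0},
  {"travel":[0.038,0,-0.002],"spin":0},
  {"travel":[0.03,0,-0.002],"spin":0},
  {"travel":[0,0,0],"spin":7},
  {"travel":[0,0,0],"spin":7},
])

```text
time_s: 33.68
tcp_pos: [0.4573, -0.3612, 0.1255]
eef_rot: [-174.6, 5.0, -105.2]
contact_force: [-0.0, 0.6, -1.6]
gripper_width: 0.0288
```

send_rows([
  {"travel":[0,0,0],"spin":7},
  {"travel":[0,0,0],"spin":7},
  {"travel":[0,0,0],"spin":7},
  {"travel":[0,0,0],"spin":7},
  {"travel":[0,0,0],"spin":7},
])

```text
time_s: 34.1
tcp_pos: [0.4538, -0.3622, 0.1221]
eef_rot: [-178.9, 7.1, -141.0]
contact_force: [-0.2, 0.3, -1.6]
gripper_width: 0.0287
```

send_rows([
  {"travel":[0,0,0],"spin":7},
  {"travel":[0,0,0],"spin":7},
  {"travel":[0,0,0],"spin":7},
  {"travel":[0,0,0],"spin":7},
  {"travel":[0,0,0],"spin":7},
])

```text
time_s: 34.52
tcp_pos: [0.4513, -0.3605, 0.1198]
eef_rot: [176.5, 6.2, -177.1]
contact_force: [0.1, 1.7, -1.3]
gripper_width: 0.0293
```

```bash
python3 - <<'E'
from h import *
go(.482,-.361,-.005,-180)
p,d,q,c=wrist('w8'); M=rot(c['orientation'])
for t in ['gouge','pad']:
    for b in r.pinpoint('wrist',t)[:2]: print(t,round(b['conf'],2),np.round(M@b['at']+c['origin'],4))
k=(d>0)&(p.max(-1)<75)&(q[...,1]<-.27)&(q[...,1]>-.46)
fit(q,k,-.005,.015,'pad')
print(r.get_state()['joints'].round(1))
E
```

```text
pos [ 0.4513 -0.3605  0.1198] rot [ 176.52    6.19 -177.06] F [ 0.1  1.7 -1.3] w 0.0293 t 34.5 | tool d [-0.017  -0.0097  0.127 ] norm 0.129 spin 2.94
tilt [5.98 3.79]
gouge 0.84 [ 0.4636 -0.3562  0.1342]
pad 409 c [ 617.5 -372.1] size [40.6 32.5] pca 27.0 mean [ 620.2 -370.5] z 0.0044
[-23.6  14.3 -17.4  -7.2 -54.5 -58.7]
```

View pics/w8.png

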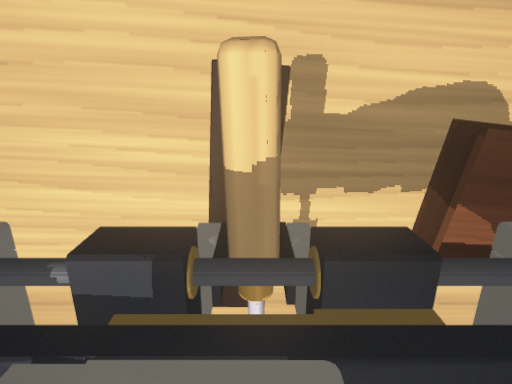

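send_rows([
  {"travel":[-0.012,-0.003,0.02],"spin":3.5},
  {"travel":[-0.01,-0.002,0.03],"spin":0},
  {"travel":[-0.002,-0.001,0.025],"spin":0},
  {"travel":[0,0,0.01],"spin":0},
  {"travel":[0,0,0.003],"spin":0},
])

```text
time_s: 35.08
tcp_pos: [0.4876, -0.3614, 0.0349]
eef_rot: [176.5, 6.4, -178.8]
contact_force: [-0.3, 0.9, -1.5]
gripper_width: 0.0287
```

```bash
python3 - <<'E'
from h import *
go(.484,-.3597,-.005,179.3)
E
```

```text
pos [ 0.4876 -0.3614  0.0349] rot [ 176.53    6.39 -178.83] F [-0.3  0.9 -1.5] w 0.0287 t 35.1 | tool d [ 0.008  -0.0006  0.0393] norm 0.04 spin 1.87
tilt [6.3  3.59]
```

send_rows([
  {"travel":[0.003,0,0.012],"spin":2.5},
  {"travel":[0.003,0,0.01],"spin":0},
  {"travel":[0.001,0,0.006],"spin":0},
  {"travel":[0,0,0.003],"spin":0},
])

```text
time_s: 35.42
tcp_pos: [0.4838, -0.3598, 0.0037]
eef_rot: [176.4, 6.3, 179.2]
contact_force: [-0.8, -0.2, -1.7]
gripper_width: 0.0289
```

```bash
python3 - <<'E'
from h import *
go(.484,-.3597,-.005,179.3)
E
```

```text
pos [ 0.4838 -0.3598  0.0037] rot [176.35   6.28 179.2 ] F [-0.8 -0.2 -1.7] w 0.0289 t 35.4 | tool d [ 0.0008 -0.0005  0.0087] norm 0.009 spin -0.1
tilt [6.31 3.56]
```

send_rows([
  {"travel":[0,0,0.003],"spin":0},
  {"travel":[0,0,0.003],"spin":0},
], squeeze=10)

```text
time_s: 35.58
tcp_pos: [0.485, -0.3599, -0.0014]
eef_rot: [176.4, 6.4, 179.4]
contact_force: [0.2, 0.1, -0.8]
gripper_width: 0.0285
```

send_rows([
  {"travel":[0,0,0.002],"spin":0},
])

```text
time_s: 35.67
tcp_pos: [0.4855, -0.3601, -0.003]
eef_rot: [176.5, 6.4, 179.4]
contact_force: [0.2, 0.3, -1.3]
gripper_width: 0.0282
```

send_rows([
  {"travel":[0,0,0.001],"spin":0},
])

```text
time_s: 35.75
tcp_pos: [0.4858, -0.3601, -0.0038]
eef_rot: [176.5, 6.4, 179.4]
contact_force: [-1.1, 0.4, -0.2]
gripper_width: 0.028
```

send_rows([
  {"travel":[0.0005,0,0.002],"spin":0},
  {"travel":[0.0005,0,0.001],"spin":0},
])

```text
time_s: 35.92
tcp_pos: [0.4861, -0.3599, -0.0056]
eef_rot: [176.5, 6.5, 179.5]
contact_force: [-2.2, 4.9, 10.1]
gripper_width: 0.0281
```

send_rows([
  {"travel":[0,0,0],"spin":0},
  {"travel":[0,0,0],"spin":0},
  {"travel":[0,0,0],"spin":0},
  {"travel":[0,0,0],"spin":0},
  {"travel":[0,0,0],"spin":0},
], gripper=0.3)

```text
time_s: 36.33
tcp_pos: [0.4873, -0.3605, -0.0042]
eef_rot: [176.6, 6.7, 179.5]
contact_force: [0.3, 0.2, -1.1]
gripper_width: 0.0541
```

send_rows([
  {"travel":[-0.002,0,-0.02],"spin":0},
  {"travel":[-0.004,-0.002,-0.035],"spin":0},
  {"travel":[-0.004,-0.002,-0.035],"spin":0},
  {"travel":[-0.004,-0.002,-0.035],"spin":0},
  {"travel":[-0.003,-0.001,-0.03],"spin":0},
])

```text
time_s: 36.75
tcp_pos: [0.4811, -0.3745, 0.1474]
eef_rot: [176.1, 5.8, 179.4]
contact_force: [1.5, -0.3, 1.0]
gripper_width: 0.057
```

```bash
python3 - <<'E'
from h import *
go(.4266,.3312,.12,-90)
p,d,q,c=wrist('w9')
k=(d>0)&(q[...,1]<-.27)&(q[...,1]>-.46)
fit(q,k,.025,.045,'handle'); fit(q,k,.012,.045,'gouge'); fit(q,k&(p.max(-1)<75),-.005,.012,'pad')
p,d=r.capture('side');q=cloud('side',d);k=(d>0)&(q[...,1]<-.27)&(q[...,1]>-.46)
fit(q,k&(q[...,0]<.66),.013,.045,'gouge side')
M=rot(r.get_calibration('side')['orientation']);o=r.get_calibration('side')['origin']
for t in ['gouge','pad']:
    for b in r.pinpoint('side',t)[:1]: print(t,round(b['conf'],2),np.round(M@b['at']+o,4))
cv2.imwrite('pics/s9.png',cv2.resize(p[200:384,220:420],(600,552)))
E
```

```text
pos [ 0.4811 -0.3745  0.1474] rot [176.14   5.8  179.44] F [ 1.5 -0.3  1. ] w 0.057 t 36.8 | tool d [0.0638 0.7021 0.0685] norm 0.708 spin -90.56
tilt [5.81 3.8 ]
handle 3802 c [ 446.8 -360.4] size [ 27.9 136.8] pca 179.6 mean [ 438.5 -361. ] z 0.032
gouge 5037 c [ 489.4 -360.9] size [ 28.2 221.9] pca 179.9 mean [ 466.2 -361.4] z 0.0313
pad 1890 c [ 435.8 -345.5] size [159.1  37.9] pca 4.400000000000006 mean [ 426.4 -340.2] z 0.0046
gouge side 1174 c [ 467.8 -362.1] size [ 29.2 176.6] pca 0.19999999999998863 mean [ 447.7 -364.1] z 0.0313
gouge 0.84 [ 0.5003 -0.3636  0.0067]
pad 0.9 [ 0.501  -0.3637  0.0015]
```

View pics/w9.png

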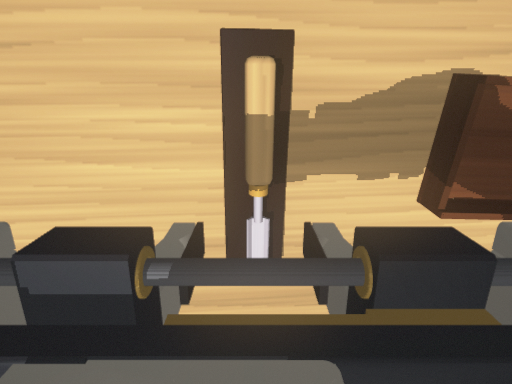

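send_rows([
  {"travel":[-0.002,0.03,-0.007],"spin":0},
  {"travel":[-0.002,0.039,-0.007],"spin":0},
  {"travel":[-0.002,0.039,-0.007],"spin":0},
  {"travel":[-0.002,0.039,-0.007],"spin":0},
  {"travel":[-0.002,0.039,-0.007],"spin":0},
], gripper=0.8)

```text
time_s: 37.37
tcp_pos: [0.4835, -0.1893, 0.1843]
eef_rot: [175.9, 4.9, 178.8]
contact_force: [0.9, -0.5, 0.7]
gripper_width: 0.0783
```

send_rows([
  {"travel":[-0.002,0.039,-0.007],"spin":0},
  {"travel":[-0.002,0.039,-0.007],"spin":0},
  {"travel":[-0.002,0.039,-0.007],"spin":0},
  {"travel":[-0.002,0.039,-0.007],"spin":0},
  {"travel":[-0.002,0.039,-0.007],"spin":0},
])

```text
time_s: 37.78
tcp_pos: [0.4876, 0.0114, 0.2284]
eef_rot: [175.9, 4.2, 178.7]
contact_force: [1.3, -0.0, -1.0]
gripper_width: 0.079
```

send_rows([
  {"travel":[-0.002,0.039,-0.005],"spin":0},
  {"travel":[-0.002,0.039,-0.005],"spin":0},
  {"travel":[-0.002,0.039,-0.005],"spin":0},
  {"travel":[-0.002,0.039,-0.005],"spin":0},
  {"travel":[-0.002,0.039,-0.005],"spin":0},
])

```text
time_s: 38.2
tcp_pos: [0.4937, 0.2132, 0.2633]
eef_rot: [176.1, 3.8, 178.8]
contact_force: [1.5, -0.7, -0.3]
gripper_width: 0.0788
```

send_rows([
  {"travel":[-0.002,0.039,-0.005],"spin":0},
  {"travel":[-0.002,0.039,-0.005],"spin":0},
  {"travel":[0,0,0],"spin":-7},
  {"travel":[0,0,0],"spin":-7},
  {"travel":[0,0,0],"spin":-7},
])

```text
time_s: 38.62
tcp_pos: [0.4945, 0.3027, 0.2707]
eef_rot: [178.0, 4.3, -159.6]
contact_force: [-0.9, 0.3, -0.2]
gripper_width: 0.0785
```

send_rows([
  {"travel":[0,0,0],"spin":-7},
  {"travel":[0,0,0],"spin":-7},
  {"travel":[0,0,0],"spin":-7},
  {"travel":[0,0,0],"spin":-7},
  {"travel":[0,0,0],"spin":-7},
])

```text
time_s: 39.03
tcp_pos: [0.4908, 0.3026, 0.2597]
eef_rot: [-179.4, 3.8, -123.7]
contact_force: [-0.3, -0.2, -0.7]
gripper_width: 0.0786
```

send_rows([
  {"travel":[0,0,0],"spin":-7},
  {"travel":[0,0,0],"spin":-7},
  {"travel":[0,0,0],"spin":-7},
  {"travel":[0,0,0],"spin":-7},
  {"travel":[0,0,0],"spin":-6.5},
])

```text
time_s: 39.45
tcp_pos: [0.4873, 0.3008, 0.2492]
eef_rot: [-178.0, 2.1, -88.2]
contact_force: [-0.4, 0.4, -0.3]
gripper_width: 0.0792
```

```bash
python3 - <<'E'
from h import *
go(.4266,.3312,-.012,-90)
p,d,q,c=wrist('w10'); M=rot(c['orientation'])
k=(d>0)&(q[...,0]<.68)&(q[...,1]>.2)&(q[...,1]<.46)
fit(q,k,.014,.04,'blk')
for t in ['bench_stone','strop','slip_stone']:
    for b in r.pinpoint('wrist',t)[:1]: print(t,round(b['conf'],2),np.round(M@b['at']+c['origin'],4))
for n in ['scene','side']:
    p,d=r.capture(n);q=cloud(n,d);k=(d>0)&(q[...,0]<.68)&(q[...,1]>.2)&(q[...,1]<.46)
    fit(q,k,.013,.04,n)
E
```

```text
pos [0.4873 0.3008 0.2492] rot [-178.01    2.13  -88.22] F [-0.4  0.4 -0.3] w 0.0792 t 39.5 | tool d [-0.0226  0.0688  0.26  ] norm 0.27 spin 1.78
tilt [1.93 2.19]
blk 3768 c [511.7 322.7] size [ 41.  179.3] pca 90.0 mean [511.9 315.6] z 0.0245
blk 2366 c [601.4 323.3] size [168.8  28.7] pca 89.8 mean [600.  317.5] z 0.0203
blk 5386 c [422.7 326.8] size [170.   60.3] pca 89.0 mean [423.3 320.6] z 0.0276
bench_stone 0.55 [0.4252 0.331  0.0015]
strop 0.59 [0.5139 0.3201 0.0025]
slip_stone 0.97 [0.6015 0.3237 0.0046]
scene 1252 c [424.9 329.8] size [172.3  64.6] pca 89.5 mean [430.6 337.6] z 0.0268
scene 989 c [515.2 327. ] size [180.7  46.2] pca 90.1 mean [518.7 334.4] z 0.0235
scene 637 c [603.  326.7] size [171.1  30.9] pca 89.6 mean [606. 334.] z 0.0197
side 457 c [601.6 321.9] size [ 30.1 172.8] pca 89.5 mean [600.7 314.9] z 0.0204
side 820 c [513.6 321.4] size [ 43.6 184.8] pca 90.0 mean [511.5 312.8] z 0.0247
side 1220 c [424.2 324.2] size [175.6  61.2] pca 88.9 mean [422.1 316.9] z 0.0277
```

send_rows([
  {"travel":[-0.006,0.02,0.03],"spin":2.8},
  {"travel":[-0.006,0.02,0.034],"spin":0},
  {"travel":[-0.006,0.015,0.035],"spin":0},
  {"travel":[-0.003,0.006,0.035],"spin":0},
  {"travel":[0,0,0.03],"spin":0},
])

```text
time_s: 40.17
tcp_pos: [0.4368, 0.335, 0.0894]
eef_rot: [-177.4, 3.2, -92.5]
contact_force: [-0.3, 0.3, 0.2]
gripper_width: 0.0789
```

```bash
python3 - <<'E'
from h import *
go(.4234,.3275,-.012,-91)
E
```

```text
pos [0.4368 0.335  0.0894] rot [-177.35    3.21  -92.52] F [-0.3  0.3  0.2] w 0.0789 t 40.2 | tool d [0.0137 0.0177 0.1   ] norm 0.103 spin -1.52
tilt [2.78 3.09]
```

send_rows([
  {"travel":[0.005,0.008,0.02],"spin":-1.3},
  {"travel":[0.004,0.006,0.02],"spin":0},
  {"travel":[0.003,0.002,0.012],"spin":0},
  {"travel":[0.0,0.0,0.005],"spin":0},
])

```text
time_s: 40.5
tcp_pos: [0.4196, 0.3239, 0.023]
eef_rot: [-177.6, 2.8, -91.7]
contact_force: [-0.4, -0.5, 1.1]
gripper_width: 0.0788
```

```bash
python3 - <<'E'
from h import *
go(.4238,.3278,-.012,-91)
E
```

```text
pos [0.4196 0.3239 0.023 ] rot [-177.57    2.82  -91.69] F [-0.4 -0.5  1.1] w 0.0788 t 40.5 | tool d [-0.0023 -0.0026  0.0353] norm 0.035 spin -0.69
tilt [2.52 2.74]
```

send_rows([
  {"travel":[-0.001,-0.002,0.013],"spin":-0.7},
  {"travel":[0,0,0.01],"spin":0},
  {"travel":[0,0,0.006],"spin":0},
  {"travel":[0,0,0.002],"spin":0},
])

```text
time_s: 40.83
tcp_pos: [0.4239, 0.3274, -0.0089]
eef_rot: [-177.5, 2.8, -91.3]
contact_force: [0.1, -0.2, 0.4]
gripper_width: 0.0787
```

```bash
python3 - <<'E'
from h import *
go(.4238,.3278,-.012,-91)
E
```

```text
pos [ 0.4239  0.3274 -0.0089] rot [-177.5     2.84  -91.29] F [ 0.1 -0.2  0.4] w 0.0787 t 40.8 | tool d [-0.0002  0.0002  0.0031] norm 0.003 spin -0.29
tilt [2.56 2.78]
```

Good; lower slightly and grip.

send_rows([
  {"travel":[0,0,0.003],"spin":-0.3},
  {"travel":[0,0,0.001],"spin":0},
  {"travel":[0,0,0.0003],"spin":0},
  {"travel":[0,0,0.0003],"spin":0},
  {"travel":[0,0,0.0003],"spin":0},
], gripper=-1, squeeze=40)

```text
time_s: 41.25
tcp_pos: [0.425, 0.3287, -0.0127]
eef_rot: [-177.4, 2.9, -91.1]
contact_force: [-1.1, -0.2, -0.7]
gripper_width: 0.0597
```

send_rows([
  {"travel":[0,0,0],"spin":0},
])

```text
time_s: 41.33
tcp_pos: [0.4249, 0.3285, -0.0127]
eef_rot: [-177.4, 2.9, -91.1]
contact_force: [0.2, 0.4, -5.7]
gripper_width: 0.0599
```

```bash
python3 - <<'E'
from h import *
go(.4745,-.106,.13,-4.8)
E
```

```text
pos [ 0.4249  0.3285 -0.0127] rot [-177.42    2.93  -91.07] F [ 0.2  0.4 -5.7] w 0.0599 t 41.3 | tool d [ 0.4257 -0.0651 -0.1619] norm 0.46 spin -86.27
tilt [2.63 2.88]
```

send_rows([
  {"travel":[0,0,-0.015],"spin":0},
  {"travel":[0,0,-0.035],"spin":0},
  {"travel":[0,0,-0.035],"spin":0},
  {"travel":[0,0,-0.035],"spin":0},
  {"travel":[0,0,-0.025],"spin":0},
])

```text
time_s: 41.75
tcp_pos: [0.4121, 0.3134, 0.1271]
eef_rot: [-178.3, 1.8, -91.4]
contact_force: [-0.1, 1.1, -6.9]
gripper_width: 0.0602
```

send_rows([
  {"travel":[0.03,-0.004,-0.001],"spin":0},
  {"travel":[0.037,-0.005,-0.001],"spin":0},
  {"travel":[0.037,-0.005,-0.001],"spin":0},
  {"travel":[0.037,-0.005,-0.001],"spin":0},
  {"travel":[0.037,-0.005,-0.001],"spin":0},
])

```text
time_s: 42.17
tcp_pos: [0.4318, 0.137, 0.1316]
eef_rot: [-178.0, 2.5, -90.9]
contact_force: [1.4, -0.0, -6.8]
gripper_width: 0.0598
```

send_rows([
  {"travel":[0.037,-0.005,-0.001],"spin":0},
  {"travel":[0.037,-0.005,-0.001],"spin":0},
  {"travel":[0.037,-0.005,-0.001],"spin":0},
  {"travel":[0.037,-0.005,-0.001],"spin":0},
  {"travel":[0.037,-0.005,-0.001],"spin":0},
])

```text
time_s: 42.58
tcp_pos: [0.4468, -0.0579, 0.1271]
eef_rot: [-178.3, 2.6, -90.8]
contact_force: [2.6, 0.4, -6.3]
gripper_width: 0.0597
```

send_rows([
  {"travel":[0.03,-0.004,-0.001],"spin":0},
  {"travel":[0,0,0],"spin":-7},
  {"travel":[0,0,0],"spin":-7},
  {"travel":[0,0,0],"spin":-7},
  {"travel":[0,0,0],"spin":-7},
])

```text
time_s: 43.0
tcp_pos: [0.4433, -0.0979, 0.1226]
eef_rot: [-177.8, 1.8, -62.8]
contact_force: [-0.5, 0.2, -7.3]
gripper_width: 0.0598
```

send_rows([
  {"travel":[0,0,0],"spin":-7},
  {"travel":[0,0,0],"spin":-7},
  {"travel":[0,0,0],"spin":-7},
  {"travel":[0,0,0],"spin":-7},
  {"travel":[0,0,0],"spin":-7},
])

```text
time_s: 43.42
tcp_pos: [0.4367, -0.0983, 0.1185]
eef_rot: [-177.3, 0.7, -26.9]
contact_force: [0.1, 0.4, -5.6]
gripper_width: 0.0598
```

```bash
python3 - <<'E'
from h import *
go(.4745,-.106,.032,-4.8)
E
```

```text
pos [ 0.4367 -0.0983  0.1185] rot [-177.28    0.66  -26.92] F [ 0.1  0.4 -5.6] w 0.0598 t 43.4 | tool d [ 0.0382 -0.0062  0.0865] norm 0.095 spin -22.12
tilt [0.64 2.73]
```

send_rows([
  {"travel":[0,0,0],"spin":-6},
  {"travel":[0,0,0],"spin":-6},
  {"travel":[0,0,0],"spin":-6},
  {"travel":[0.012,0.001,0.005],"spin":-4},
  {"travel":[0.014,0.002,0.01],"spin":0},
])

```text
time_s: 43.83
tcp_pos: [0.4557, -0.1024, 0.1013]
eef_rot: [-177.1, -0.1, -3.5]
contact_force: [0.5, -0.0, -6.0]
gripper_width: 0.0602
```

send_rows([
  {"travel":[0.008,0.001,0.012],"spin":0},
  {"travel":[0.003,0,0.008],"spin":0},
])

```text
time_s: 44.0
tcp_pos: [0.4672, -0.103, 0.0796]
eef_rot: [-177.0, -0.1, -3.5]
contact_force: [-0.0, -0.5, -5.2]
gripper_width: 0.0601
```

```bash
python3 - <<'E'
from h import *
go(.4740,-.1053,.032,-4.8)
E
```

```text
pos [ 0.4672 -0.103   0.0796] rot [-1.7705e+02 -9.0000e-02 -3.4600e+00] F [-0.  -0.5 -5.2] w 0.0601 t 44.0 | tool d [0.0069 0.0043 0.0475] norm 0.048 spin 1.34
tilt [0.26 2.94]
```

send_rows([
  {"travel":[0.004,0.002,0.012],"spin":1.3},
  {"travel":[0.002,0.001,0.012],"spin":0},
  {"travel":[0,0,0.008],"spin":0},
  {"travel":[0,0,0.004],"spin":0},
])

```text
time_s: 44.33
tcp_pos: [0.4699, -0.1044, 0.039]
eef_rot: [-177.0, 0.3, -5.0]
contact_force: [1.0, -0.3, -5.9]
gripper_width: 0.0597
```

```bash
python3 - <<'E'
from h import *
go(.4738,-.105,.031,-4.8)
E
```

```text
pos [ 0.4699 -0.1044  0.039 ] rot [-177.04    0.34   -4.97] F [ 1.  -0.3 -5.9] w 0.0597 t 44.3 | tool d [0.004  0.0007 0.008 ] norm 0.009 spin -0.17
tilt [-0.08  2.98]
```

send_rows([
  {"travel":[0.004,0.0005,0.002],"spin":-0.2},
  {"travel":[0.001,0,0.002],"spin":0},
  {"travel":[0,0,0.001],"spin":0},
])

```text
time_s: 44.58
tcp_pos: [0.4736, -0.1049, 0.0329]
eef_rot: [-177.1, 0.5, -4.7]
contact_force: [-1.3, -0.1, -5.4]
gripper_width: 0.0597
```

```bash
python3 - <<'E'
from h import *
go(.4738,-.105,.030,-4.8)
E
```

```text
pos [ 0.4736 -0.1049  0.0329] rot [-177.05    0.48   -4.75] F [-1.3 -0.1 -5.4] w 0.0597 t 44.6 | tool d [0.0003 0.0002 0.0029] norm 0.003 spin 0.05
tilt [-0.24  2.98]
```

send_rows([
  {"travel":[0,0,0.002],"spin":0},
  {"travel":[0,0,0.001],"spin":0},
], squeeze=15)

```text
time_s: 44.75
tcp_pos: [0.4742, -0.1046, 0.0306]
eef_rot: [-177.0, 0.4, -4.7]
contact_force: [-2.0, -0.4, -2.5]
gripper_width: 0.0603
```

send_rows([
  {"travel":[0,0,0],"spin":0},
  {"travel":[0,0,0],"spin":0},
  {"travel":[0,0,0],"spin":0},
  {"travel":[0,0,-0.001],"spin":0},
], gripper=0.7)

```text
time_s: 45.08
tcp_pos: [0.4775, -0.1047, 0.0345]
eef_rot: [-177.0, -0.0, -4.6]
contact_force: [-0.1, -0.3, -0.1]
gripper_width: 0.0741
```

send_rows([
  {"travel":[0,0,-0.015],"spin":0},
  {"travel":[0,0,-0.03],"spin":0},
  {"travel":[0,0,-0.035],"spin":0},
  {"travel":[0,0,-0.03],"spin":0},
])

```text
time_s: 45.42
tcp_pos: [0.4737, -0.1107, 0.1438]
eef_rot: [-177.1, 0.6, -4.7]
contact_force: [0.8, -0.3, -0.7]
gripper_width: 0.0745
```

```bash
python3 - <<'E'
from h import *
go(.5117,.3227,.13,-90)
p,d,q,c=wrist('w11'); fit(q,(d>0)&(q[...,0]<.62)&(q[...,1]<.2),.057,.08,'blk')
E
```

```text
pos [ 0.4737 -0.1107  0.1438] rot [-177.13    0.55   -4.66] F [ 0.8 -0.3 -0.7] w 0.0745 t 45.4 | tool d [ 0.0028 -0.4339  0.0356] norm 0.435 spin 85.34
tilt [-0.32  2.9 ]
blk 11720 c [ 479.7 -107.3] size [ 60.2 154.6] pca 175.6 mean [ 486.9 -108.2] z 0.0706
```

send_rows([
  {"travel":[0,-0.03,0.001],"spin":0},
  {"travel":[0,-0.036,0.002],"spin":0},
  {"travel":[0,-0.036,0.002],"spin":0},
  {"travel":[0,-0.036,0.002],"spin":0},
  {"travel":[0,-0.036,0.002],"spin":0},
], gripper=0.4)

```text
time_s: 45.88
tcp_pos: [0.4961, 0.0632, 0.1585]
eef_rot: [-176.9, -0.9, -5.2]
contact_force: [0.3, 0.2, -0.2]
gripper_width: 0.0611
```

send_rows([
  {"travel":[0,-0.036,0.002],"spin":0},
  {"travel":[0,-0.036,0.002],"spin":0},
  {"travel":[0,-0.036,0.002],"spin":0},
  {"travel":[0,-0.036,0.002],"spin":0},
  {"travel":[0,-0.036,0.002],"spin":0},
])

```text
time_s: 46.3
tcp_pos: [0.5128, 0.2528, 0.163]
eef_rot: [-176.6, -1.3, -5.1]
contact_force: [0.7, 0.4, 1.0]
gripper_width: 0.0613
```

send_rows([
  {"travel":[0,-0.036,0.002],"spin":0},
  {"travel":[0,-0.03,0.002],"spin":0},
  {"travel":[0,0,0],"spin":7},
  {"travel":[0,0,0],"spin":7},
  {"travel":[0,0,0],"spin":7},
])

```text
time_s: 46.72
tcp_pos: [0.5196, 0.3321, 0.1647]
eef_rot: [-176.1, -0.1, -26.1]
contact_force: [0.0, -0.8, 0.6]
gripper_width: 0.0618
```

send_rows([
  {"travel":[0,0,0],"spin":7},
  {"travel":[0,0,0],"spin":7},
  {"travel":[0,0,0],"spin":7},
  {"travel":[0,0,0],"spin":7},
  {"travel":[0,0,0],"spin":7},
])

```text
time_s: 47.13
tcp_pos: [0.5203, 0.3341, 0.1665]
eef_rot: [-176.5, 2.3, -62.0]
contact_force: [-0.6, -0.1, -0.8]
gripper_width: 0.0617
```

send_rows([
  {"travel":[0,0,0],"spin":7},
  {"travel":[0,0,0],"spin":7},
  {"travel":[0,0,0],"spin":7},
  {"travel":[0,0,0],"spin":6.5},
])

```text
time_s: 47.47
tcp_pos: [0.5211, 0.3346, 0.1684]
eef_rot: [-177.9, 3.8, -90.3]
contact_force: [0.4, -0.0, -0.0]
gripper_width: 0.0615
```

```bash
python3 - <<'E'
from h import *
go(.5117,.3232,-.011,-90)
E
```

```text
pos [0.5211 0.3346 0.1684] rot [-177.86    3.76  -90.33] F [ 0.4 -0.  -0. ] w 0.0615 t 47.5 | tool d [0.0232 0.016  0.1778] norm 0.18 spin -0.33
tilt [2.16 3.74]
```

send_rows([
  {"travel":[0.004,0.004,0.025],"spin":-0.3},
  {"travel":[0.005,0.004,0.035],"spin":0},
  {"travel":[0.005,0.004,0.035],"spin":0},
  {"travel":[0.003,0.002,0.02],"spin":0},
  {"travel":[0,0,0.008],"spin":0},
], squeeze=25)

```text
time_s: 47.88
tcp_pos: [0.5162, 0.3296, 0.0477]
eef_rot: [-177.2, 4.4, -90.4]
contact_force: [0.3, -0.0, -0.3]
gripper_width: 0.0618
```

```bash
python3 - <<'E'
from h import *
go(.5124,.324,-.011,-90)
E
```

```text
pos [0.5162 0.3296 0.0477] rot [-177.19    4.4   -90.45] F [ 0.3 -0.  -0.3] w 0.0618 t 47.9 | tool d [0.0102 0.0066 0.0578] norm 0.059 spin -0.45
tilt [2.84 4.37]
```

send_rows([
  {"travel":[0.003,0.003,0.016],"spin":-0.4},
  {"travel":[0.003,0.002,0.016],"spin":0},
  {"travel":[0.001,0,0.01],"spin":0},
  {"travel":[0,0,0.004],"spin":0},
])

```text
time_s: 48.22
tcp_pos: [0.5152, 0.3277, 0.0008]
eef_rot: [-177.0, 4.4, -90.0]
contact_force: [-0.6, -0.5, -0.3]
gripper_width: 0.061
```

```bash
python3 - <<'E'
from h import *
go(.5126,.3241,-.011,-90)
E
```

```text
pos [0.5152 0.3277 0.0008] rot [-177.02    4.45  -89.95] F [-0.6 -0.5 -0.3] w 0.061 t 48.2 | tool d [0.0045 0.0032 0.0114] norm 0.013 spin 0.05
tilt [2.97 4.44]
```

send_rows([
  {"travel":[0.004,0.003,0.006],"spin":0},
  {"travel":[0.001,0,0.004],"spin":0},
  {"travel":[0,0,0.001],"spin":0},
])

```text
time_s: 48.47
tcp_pos: [0.5141, 0.3247, -0.01]
eef_rot: [-176.9, 4.5, -89.9]
contact_force: [-0.4, -0.5, 0.7]
gripper_width: 0.0612
```

send_rows([
  {"travel":[0,0,0.0004],"spin":0},
  {"travel":[0,0,0.0004],"spin":0},
  {"travel":[0,0,0.0004],"spin":0},
  {"travel":[0,0,0.0002],"spin":0},
  {"travel":[0,0,0],"spin":0},
], gripper=-1)

```text
time_s: 48.88
tcp_pos: [0.5154, 0.326, -0.0093]
eef_rot: [-176.8, 4.7, -89.9]
contact_force: [0.0, -0.9, -1.9]
gripper_width: 0.042
```

```bash
python3 - <<'E'
from h import *
go(.477,-.016,.14,-2.9)
E
```

```text
pos [ 0.5154  0.326  -0.0093] rot [-176.77    4.68  -89.89] F [ 0.  -0.9 -1.9] w 0.042 t 48.9 | tool d [ 0.3286  0.0291 -0.1787] norm 0.375 spin -86.99
tilt [3.22 4.68]
```

send_rows([
  {"travel":[0,0,-0.015],"spin":0},
  {"travel":[0,0,-0.035],"spin":0},
  {"travel":[0,0,-0.035],"spin":0},
  {"travel":[0,0,-0.035],"spin":0},
  {"travel":[0,0,-0.025],"spin":0},
])

```text
time_s: 49.3
tcp_pos: [0.5029, 0.3098, 0.1321]
eef_rot: [-177.5, 4.0, -90.0]
contact_force: [1.1, 0.9, -0.7]
gripper_width: 0.0414
```

send_rows([
  {"travel":[0.03,0.002,-0.002],"spin":0},
  {"travel":[0.037,0.003,-0.003],"spin":0},
  {"travel":[0.037,0.003,-0.003],"spin":0},
  {"travel":[0.037,0.003,-0.003],"spin":0},
  {"travel":[0.037,0.003,-0.003],"spin":0},
])

```text
time_s: 49.72
tcp_pos: [0.4916, 0.1345, 0.1411]
eef_rot: [-176.7, 4.6, -89.4]
contact_force: [0.8, -0.2, -1.5]
gripper_width: 0.0415
```

send_rows([
  {"travel":[0.037,0.003,-0.003],"spin":0},
  {"travel":[0.037,0.003,-0.003],"spin":0},
  {"travel":[0.037,0.003,-0.003],"spin":0},
  {"travel":[0.03,0.002,-0.003],"spin":0},
  {"travel":[0,0,0],"spin":-7},
])

```text
time_s: 50.13
tcp_pos: [0.4765, -0.0179, 0.1419]
eef_rot: [-176.1, 4.2, -82.6]
contact_force: [-0.2, 1.6, -1.3]
gripper_width: 0.0419
```

send_rows([
  {"travel":[0,0,0],"spin":-7},
  {"travel":[0,0,0],"spin":-7},
  {"travel":[0,0,0],"spin":-7},
  {"travel":[0,0,0],"spin":-7},
  {"travel":[0,0,0],"spin":-7},
])

```text
time_s: 50.55
tcp_pos: [0.4742, -0.0222, 0.1422]
eef_rot: [-174.4, 1.2, -46.7]
contact_force: [-0.4, -0.1, -2.5]
gripper_width: 0.0414
```

send_rows([
  {"travel":[0,0,0],"spin":-7},
  {"travel":[0,0,0],"spin":-7},
  {"travel":[0,0,0],"spin":-7},
  {"travel":[0,0,0],"spin":-7},
  {"travel":[0,0,0],"spin":-7},
])

```text
time_s: 50.97
tcp_pos: [0.4725, -0.0225, 0.1421]
eef_rot: [-174.7, -2.3, -11.1]
contact_force: [-0.4, -0.8, -0.6]
gripper_width: 0.0416
```

```bash
python3 - <<'E'
from h import *
go(.4763,-.015,.034,-2.9)
E
```

```text
pos [ 0.4725 -0.0225  0.1421] rot [-174.69   -2.28  -11.08] F [-0.4 -0.8 -0.6] w 0.0416 t 51.0 | tool d [-0.002   0.0019  0.1084] norm 0.108 spin -8.18
tilt [3.25 4.76]
```

send_rows([
  {"travel":[0,0,0.015],"spin":-4},
  {"travel":[0,0,0.025],"spin":-4},
  {"travel":[-0.001,0,0.02],"spin":0},
  {"travel":[0,0,0.01],"spin":0},
  {"travel":[0,0,0.004],"spin":0},
])

```text
time_s: 51.38
tcp_pos: [0.4767, -0.0158, 0.0685]
eef_rot: [-175.0, -3.4, -2.2]
contact_force: [-0.2, -0.1, -1.3]
gripper_width: 0.0418
```

```bash
python3 - <<'E'
from h import *
go(.4763,-.0146,.034,-2.9)
E
```

```text
pos [ 0.4767 -0.0158  0.0685] rot [-174.99   -3.42   -2.18] F [-0.2 -0.1 -1.3] w 0.0418 t 51.4 | tool d [-0.0026  0.0018  0.0344] norm 0.035 spin 0.72
tilt [3.59 4.88]
```

send_rows([
  {"travel":[-0.001,0.001,0.009],"spin":0.7},
  {"travel":[-0.001,0.001,0.007],"spin":0},
  {"travel":[0,0,0.003],"spin":0},
], squeeze=8)

```text
time_s: 51.63
tcp_pos: [0.4757, -0.0161, 0.0482]
eef_rot: [-174.9, -3.3, -3.0]
contact_force: [-0.5, -0.1, -0.9]
gripper_width: 0.0422
```

```bash
python3 - <<'E'
from h import *
go(.4764,-.0146,.034,-2.9)
E
```

```text
pos [ 0.4757 -0.0161  0.0482] rot [-174.93   -3.35   -2.98] F [-0.5 -0.1 -0.9] w 0.0422 t 51.6 | tool d [-0.0002 -0.0003  0.0143] norm 0.014 spin -0.08
tilt [3.59 4.88]
```

send_rows([
  {"travel":[0,0,0.003],"spin":0},
  {"travel":[0,0,0.003],"spin":0},
])

```text
time_s: 51.8
tcp_pos: [0.4764, -0.0156, 0.0421]
eef_rot: [-174.9, -3.4, -3.0]
contact_force: [-0.2, 0.2, -0.4]
gripper_width: 0.0422
```

send_rows([
  {"travel":[0,0,0.003],"spin":0},
  {"travel":[0,0,0.002],"spin":0},
])

```text
time_s: 51.97
tcp_pos: [0.4777, -0.015, 0.0374]
eef_rot: [-174.9, -3.5, -3.0]
contact_force: [-0.5, -0.3, -0.7]
gripper_width: 0.0418
```

```bash
python3 - <<'E'
from h import *
go(.4764,-.0146,.034,-2.9)
E
```

```text
pos [ 0.4777 -0.015   0.0374] rot [-174.9    -3.49   -2.98] F [-0.5 -0.3 -0.7] w 0.0418 t 52.0 | tool d [-0.0015 -0.      0.0033] norm 0.004 spin -0.08
tilt [3.73 4.9 ]
```

send_rows([
  {"travel":[-0.001,0,0.002],"spin":0},
  {"travel":[-0.001,0,0.0015],"spin":0},
  {"travel":[0,0,0.0005],"spin":0},
])

```text
time_s: 52.22
tcp_pos: [0.477, -0.0144, 0.0339]
eef_rot: [-174.9, -3.6, -2.9]
contact_force: [-3.6, 0.2, 7.2]
gripper_width: 0.0421
```

```bash
python3 - <<'E'
from h import *
go(.4764,-.0146,.034,-2.9)
p,d,q,c=wrist('w12'); fit(q,(d>0)&(q[...,0]<.62)&(q[...,1]<.2),.055,.08,'blk')
E
```

```text
pos [ 0.477  -0.0144  0.0339] rot [-174.89   -3.61   -2.95] F [-3.6  0.2  7.2] w 0.0421 t 52.2 | tool d [-0.0006  0.0003 -0.0002] norm 0.001 spin -0.05
tilt [3.85 4.91]
blk 16202 c [514.  -21.4] size [75.3 99.3] pca 178.8 mean [515.4 -20. ] z 0.0682
blk 22596 c [ 513.6 -109.6] size [60.7 87.1] pca 13.699999999999989 mean [ 519.7 -108.2] z 0.0706
blk 1996 c [441.8 -16.5] size [42.  20.6] pca 89.4 mean [442.  -16.8] z 0.0683
blk 596 c [ 442.4 -128.1] size [10.1 22.9] pca 1.8000000000000114 mean [ 444.3 -128.6] z 0.0707
```

send_rows([
  {"travel":[0,0,0],"spin":0},
  {"travel":[0,0,0],"spin":0},
  {"travel":[0,0,0],"spin":0},
  {"travel":[0,0,0],"spin":0},
], gripper=0.28)

```text
time_s: 52.6
tcp_pos: [0.4774, -0.0141, 0.0345]
eef_rot: [-174.9, -3.7, -2.9]
contact_force: [-0.8, 0.3, -1.3]
gripper_width: 0.0554
```

send_rows([
  {"travel":[0.001,-0.001,-0.015],"spin":0},
  {"travel":[0.002,-0.002,-0.03],"spin":0},
  {"travel":[0.002,-0.003,-0.035],"spin":0},
  {"travel":[0.002,-0.003,-0.03],"spin":0},
])

```text
time_s: 52.93
tcp_pos: [0.4719, -0.0164, 0.1415]
eef_rot: [-175.1, -2.8, -3.0]
contact_force: [1.5, 0.7, -0.3]
gripper_width: 0.0558
```

```bash
python3 - <<'E'
from h import *
go(.6014,.3233,.13,-90)
p,d,q,c=wrist('w13'); fit(q,(d>0)&(q[...,0]<.62)&(q[...,1]<.2),.055,.08,'blk')
E
```

```text
pos [ 0.4719 -0.0164  0.1415] rot [-175.12   -2.81   -3.01] F [ 1.5  0.7 -0.3] w 0.0558 t 52.9 | tool d [ 0.1108 -0.3433  0.0464] norm 0.364 spin 86.99
tilt [3.06 4.72]
blk 8248 c [484.1 -17.4] size [ 42.  158.9] pca 177.7 mean [490.7 -18.2] z 0.0676
blk 11198 c [ 488.9 -107.8] size [ 60.4 136.4] pca 174.5 mean [ 500.4 -107.4] z 0.0706
```

send_rows([
  {"travel":[0.007,-0.025,0.002],"spin":0},
  {"travel":[0.01,-0.032,0.003],"spin":0},
  {"travel":[0.01,-0.032,0.003],"spin":0},
  {"travel":[0.01,-0.032,0.003],"spin":0},
  {"travel":[0.01,-0.032,0.003],"spin":0},
], gripper=0.1)

```text
time_s: 53.4
tcp_pos: [0.5328, 0.1366, 0.1567]
eef_rot: [-174.7, -3.9, -3.4]
contact_force: [0.3, -0.5, -0.5]
gripper_width: 0.0484
```

send_rows([
  {"travel":[0.01,-0.032,0.003],"spin":0},
  {"travel":[0.01,-0.032,0.003],"spin":0},
  {"travel":[0.01,-0.032,0.003],"spin":0},
  {"travel":[0.01,-0.032,0.003],"spin":0},
  {"travel":[0.01,-0.032,0.003],"spin":0},
])

```text
time_s: 53.82
tcp_pos: [0.5936, 0.3025, 0.16]
eef_rot: [-174.7, -3.9, -3.4]
contact_force: [1.2, -0.5, -0.1]
gripper_width: 0.048
```

send_rows([
  {"travel":[0,0,0],"spin":7},
  {"travel":[0,0,0],"spin":7},
  {"travel":[0,0,0],"spin":7},
  {"travel":[0,0,0],"spin":7},
  {"travel":[0,0,0],"spin":7},
])

```text
time_s: 54.23
tcp_pos: [0.595, 0.3112, 0.1558]
eef_rot: [-173.5, -0.1, -38.8]
contact_force: [0.7, -0.6, -0.0]
gripper_width: 0.0481
```

send_rows([
  {"travel":[0,0,0],"spin":7},
  {"travel":[0,0,0],"spin":7},
  {"travel":[0,0,0],"spin":7},
  {"travel":[0,0,0],"spin":7},
  {"travel":[0,0,0],"spin":7},
])

```text
time_s: 54.65
tcp_pos: [0.5943, 0.3113, 0.1535]
eef_rot: [-174.9, 3.7, -74.5]
contact_force: [-0.4, -0.6, -0.7]
gripper_width: 0.0484
```

send_rows([
  {"travel":[0,0,0],"spin":7},
  {"travel":[0,0,0],"spin":7},
  {"travel":[0,0,0],"spin":2.5},
])

```text
time_s: 54.9
tcp_pos: [0.5939, 0.3112, 0.1523]
eef_rot: [-176.3, 5.0, -91.7]
contact_force: [-0.1, -0.2, 0.2]
gripper_width: 0.0482
```

```bash
python3 - <<'E'
from h import *
go(.602,.3243,-.011,-90.2)
for n in ['scene','side']:
    c=r.get_calibration(n);p,d=r.capture(n);M=rot(c['orientation'])
    d0=np.load(n+'0.npy')
    for D,l in [(d0,'before'),(d,'now')]:
        q=cloud(n,D);k=(D>0)&(q[...,0]<.62)&(q[...,1]>-.16)&(q[...,1]<.03)
        fit(q,k,.058,.08,n+l)
    for t in ['bench_stone','strop']:
        for b in r.pinpoint(n,t)[:1]: print(t,round(b['conf'],2),np.round(M@b['at']+c['origin'],4))
E
```

```text
pos [0.5939 0.3112 0.1523] rot [-176.27    5.    -91.7 ] F [-0.1 -0.2  0.2] w 0.0482 t 54.9 | tool d [0.0009 0.003  0.164 ] norm 0.164 spin -1.5
tilt [3.88 4.87]
scenebefore 662 c [ 475.3 -102.2] size [ 67.4 173.1] pca 174.9 mean [480.3 -97.1] z 0.0692
scenebefore 544 c [480.6 -12.4] size [ 45.8 179.8] pca 176.8 mean [484.9  -8.7] z 0.0665
scenenow 658 c [ 473.8 -103. ] size [ 69.4 173.7] pca 175.0 mean [479.7 -97.4] z 0.0692
scenenow 430 c [474.3 -13.2] size [ 47.3 183.4] pca 1.5999999999999943 mean [494.  -12.9] z 0.0665
bench_stone 0.92 [ 0.4711 -0.1036  0.0425]
strop 0.7 [ 0.472  -0.0134  0.045 ]
sidebefore 1338 c [477.5 -18. ] size [ 44.6 179.9] pca 177.0 mean [473.6 -20.3] z 0.0675
sidebefore 2081 c [ 474.4 -107.4] size [ 63.1 171.3] pca 175.6 mean [ 470.  -110.5] z 0.0706
sidebefore 524 c [ 40.1 -48.7] size [119.8  42.6] pca 33.599999999999994 mean [ 35.3 -58.3] z 0.0701
sidenow 1346 c [473.5 -19.9] size [ 46.2 179. ] pca 177.6 mean [469.5 -21.3] z 0.0676
sidenow 2091 c [ 473.2 -108.1] size [ 63.5 171.3] pca 175.5 mean [ 468.7 -111. ] z 0.0707
sidenow 479 c [ 33.7 -55.9] size [107.8  27.4] pca 27.19999999999999 mean [ 32.6 -62.1] z 0.0698
bench_stone 0.67 [ 0.4735 -0.1049  0.0465]
strop 0.91 [ 0.4737 -0.0187  0.0456]
```

send_rows([
  {"travel":[0,0,0.025],"spin":-1.5},
  {"travel":[0,0,0.035],"spin":0},
  {"travel":[0,0,0.03],"spin":0},
  {"travel":[0,0,0.015],"spin":0},
  {"travel":[0,0,0.005],"spin":0},
], squeeze=25)

```text
time_s: 55.62
tcp_pos: [0.605, 0.3231, 0.0445]
eef_rot: [-175.6, 5.2, -89.2]
contact_force: [-1.1, -0.3, -0.2]
gripper_width: 0.0481
```

```bash
python3 - <<'E'
from h import *
go(.6028,.325,-.012,-90.2)
E
```

```text
pos [0.605  0.3231 0.0445] rot [-175.56    5.19  -89.16] F [-1.1 -0.3 -0.2] w 0.0481 t 55.6 | tool d [0.0032 0.0065 0.0561] norm 0.057 spin 1.04
tilt [4.36 5.23]
```

send_rows([
  {"travel":[0.001,0.002,0.016],"spin":0.8},
  {"travel":[0.001,0.002,0.016],"spin":0},
  {"travel":[0,0,0.01],"spin":0},
  {"travel":[0,0,0.004],"spin":0},
])

```text
time_s: 55.95
tcp_pos: [0.6056, 0.3259, -0.0025]
eef_rot: [-175.6, 5.2, -89.8]
contact_force: [0.0, 0.5, 0.1]
gripper_width: 0.0481
```

```bash
python3 - <<'E'
from h import *
go(.6028,.325,-.012,-90.2)
E
```

```text
pos [ 0.6056  0.3259 -0.0025] rot [-175.56    5.25  -89.75] F [0.  0.5 0.1] w 0.0481 t 56.0 | tool d [0.0018 0.0035 0.0091] norm 0.01 spin 0.45
tilt [4.42 5.24]
```

send_rows([
  {"travel":[0.002,0.003,0.005],"spin":0.4},
  {"travel":[0.001,0.001,0.003],"spin":0},
  {"travel":[0,0,0.001],"spin":0},
])

```text
time_s: 56.2
tcp_pos: [0.6028, 0.3242, -0.0116]
eef_rot: [-175.5, 5.3, -90.1]
contact_force: [-0.4, -0.2, 0.3]
gripper_width: 0.048
```

send_rows([
  {"travel":[0,0,0.0004],"spin":0},
  {"travel":[0,0,0.0004],"spin":0},
  {"travel":[0,0,0.0004],"spin":0},
  {"travel":[0,0,0.0002],"spin":0},
  {"travel":[0,0,0],"spin":0},
], gripper=-1)

```text
time_s: 56.62
tcp_pos: [0.6041, 0.3251, -0.0105]
eef_rot: [-175.4, 5.4, -90.1]
contact_force: [-0.2, 0.0, -2.1]
gripper_width: 0.0277
```

```bash
python3 - <<'E'
from h import *
go(.489,.0822,.14,-5)
E
```

```text
pos [ 0.6041  0.3251 -0.0105] rot [-175.36    5.44  -90.08] F [-0.2  0.  -2.1] w 0.0277 t 56.6 | tool d [ 0.2277  0.1004 -0.1816] norm 0.308 spin -85.08
tilt [4.64 5.41]
```

send_rows([
  {"travel":[0,0,-0.015],"spin":0},
  {"travel":[0,0,-0.035],"spin":0},
  {"travel":[0,0,-0.035],"spin":0},
  {"travel":[0,0,-0.035],"spin":0},
  {"travel":[0,0,-0.025],"spin":0},
])

```text
time_s: 57.03
tcp_pos: [0.5869, 0.3071, 0.1283]
eef_rot: [-176.3, 4.8, -90.3]
contact_force: [1.2, 0.9, -2.3]
gripper_width: 0.0278
```

send_rows([
  {"travel":[0.022,0.01,-0.002],"spin":0},
  {"travel":[0.03,0.012,-0.003],"spin":0},
  {"travel":[0.03,0.012,-0.003],"spin":0},
  {"travel":[0.03,0.012,-0.003],"spin":0},
  {"travel":[0.03,0.012,-0.003],"spin":0},
])

```text
time_s: 57.45
tcp_pos: [0.5299, 0.1673, 0.1339]
eef_rot: [-175.6, 5.3, -89.9]
contact_force: [0.9, 0.1, -1.5]
gripper_width: 0.0278
```

send_rows([
  {"travel":[0.03,0.012,-0.003],"spin":0},
  {"travel":[0.025,0.01,-0.003],"spin":0},
  {"travel":[0.015,0.005,0],"spin":-7},
  {"travel":[0,0,0],"spin":-7},
  {"travel":[0,0,0],"spin":-7},
])

```text
time_s: 57.87
tcp_pos: [0.4946, 0.0875, 0.131]
eef_rot: [-174.1, 3.4, -68.6]
contact_force: [0.8, -0.5, -2.0]
gripper_width: 0.0278
```

send_rows([
  {"travel":[0,0,0],"spin":-7},
  {"travel":[0,0,0],"spin":-7},
  {"travel":[0,0,0],"spin":-7},
  {"travel":[0,0,0],"spin":-7},
  {"travel":[0,0,0],"spin":-7},
])

```text
time_s: 58.28
tcp_pos: [0.4919, 0.0853, 0.1309]
eef_rot: [-173.3, -0.6, -32.9]
contact_force: [1.3, -0.9, -1.6]
gripper_width: 0.0277
```

send_rows([
  {"travel":[0,0,0],"spin":-7},
  {"travel":[0,0,0],"spin":-7},
  {"travel":[0,0,0],"spin":-7},
  {"travel":[0,0,0],"spin":-7},
])

```text
time_s: 58.62
tcp_pos: [0.4901, 0.0847, 0.1305]
eef_rot: [-174.4, -3.7, -4.4]
contact_force: [-0.3, -0.1, -2.7]
gripper_width: 0.0274
```

```bash
python3 - <<'E'
from h import *
go(.4925,.085,.0325,-5)
E
```

```text
pos [0.4901 0.0847 0.1305] rot [-174.4    -3.67   -4.42] F [-0.3 -0.1 -2.7] w 0.0274 t 58.6 | tool d [-0.004   0.0091  0.0976] norm 0.098 spin 0.58
tilt [4.07 5.29]
```

send_rows([
  {"travel":[-0.001,0.002,0.02],"spin":0.6},
  {"travel":[-0.001,0.002,0.025],"spin":0},
  {"travel":[-0.001,0.001,0.012],"spin":0},
  {"travel":[0,0,0.004],"spin":0},
], squeeze=8)

```text
time_s: 58.95
tcp_pos: [0.4919, 0.0861, 0.0697]
eef_rot: [-174.2, -3.9, -4.5]
contact_force: [-1.7, -0.2, -2.4]
gripper_width: 0.0282
```

```bash
python3 - <<'E'
from h import *
go(.4925,.085,.0325,-5)
E
```

```text
pos [0.4919 0.0861 0.0697] rot [-174.21   -3.91   -4.52] F [-1.7 -0.2 -2.4] w 0.0282 t 59.0 | tool d [-0.0019  0.0048  0.0369] norm 0.037 spin 0.48
tilt [4.33 5.45]
```

send_rows([
  {"travel":[-0.001,0.002,0.01],"spin":0.5},
  {"travel":[0,0.001,0.008],"spin":0},
  {"travel":[0,0,0.003],"spin":0},
])

```text
time_s: 59.2
tcp_pos: [0.4919, 0.085, 0.0476]
eef_rot: [-174.2, -3.8, -5.0]
contact_force: [-0.0, -0.3, -1.4]
gripper_width: 0.0282
```

send_rows([
  {"travel":[0,0,0.003],"spin":0},
  {"travel":[0,0,0.003],"spin":0},
])

```text
time_s: 59.37
tcp_pos: [0.4929, 0.0858, 0.0419]
eef_rot: [-174.2, -3.9, -5.0]
contact_force: [0.3, 0.1, -1.2]
gripper_width: 0.0283
```

```bash
python3 - <<'E'
from h import *
go(.4925,.085,.0325,-5)
E
```

```text
pos [0.4929 0.0858 0.0419] rot [-174.19   -3.85   -4.99] F [ 0.3  0.1 -1.2] w 0.0283 t 59.4 | tool d [-0.001   0.0018  0.0092] norm 0.009 spin 0.01
tilt [4.32 5.44]
```

send_rows([
  {"travel":[0,0.001,0.003],"spin":0},
  {"travel":[0,0.0005,0.003],"spin":0},
])

```text
time_s: 59.53
tcp_pos: [0.4944, 0.0855, 0.0364]
eef_rot: [-174.1, -4.0, -5.0]
contact_force: [0.5, -0.3, -0.4]
gripper_width: 0.0283
```

send_rows([
  {"travel":[0,0,0.002],"spin":0},
  {"travel":[0,0,0.0015],"spin":0},
])

```text
time_s: 59.7
tcp_pos: [0.4951, 0.086, 0.033]
eef_rot: [-174.1, -4.0, -4.9]
contact_force: [-3.5, 0.5, 6.6]
gripper_width: 0.0281
```

```bash
python3 - <<'E'
from h import *
go(.4925,.085,.0325,-5)
for n in ['side']:
    p,d=r.capture(n)
    for D,l in [(np.load(n+'0.npy'),'before'),(d,'now')]:
        q=cloud(n,D);k=(D>0)&(q[...,0]<.62)&(q[...,0]>.38)&(q[...,1]>.03)&(q[...,1]<.14)
        fit(q,k,.057,.07,n+l)
E
```

```text
pos [0.4951 0.086  0.033 ] rot [-174.11   -4.02   -4.95] F [-3.5  0.5  6.6] w 0.0281 t 59.7 | tool d [-0.0025  0.0013  0.0002] norm 0.003 spin 0.05
tilt [4.48 5.52]
sidebefore 718 c [488.1  81.5] size [ 33.7 169.7] pca 174.7 mean [484.7  79. ] z 0.0635
```

Down on the walls. Release, rise, and compare with the starting images.

send_rows([
  {"travel":[0,0,0],"spin":0},
  {"travel":[0,0,0],"spin":0},
  {"travel":[0,0,0],"spin":0},
  {"travel":[0,0,0],"spin":0},
], gripper=0.1)

```text
time_s: 60.08
tcp_pos: [0.496, 0.0865, 0.0338]
eef_rot: [-174.1, -4.1, -4.9]
contact_force: [-0.2, -0.1, -0.3]
gripper_width: 0.0463
```

send_rows([
  {"travel":[0.001,-0.002,-0.015],"spin":0},
  {"travel":[0.002,-0.003,-0.03],"spin":0},
  {"travel":[0.002,-0.003,-0.035],"spin":0},
  {"travel":[0.002,-0.003,-0.035],"spin":0},
  {"travel":[0.002,-0.003,-0.035],"spin":0},
])

```text
time_s: 60.5
tcp_pos: [0.4889, 0.0824, 0.1822]
eef_rot: [-174.6, -3.3, -5.0]
contact_force: [1.5, 1.2, -0.5]
gripper_width: 0.0481
```

send_rows([
  {"travel":[0,-0.03,-0.03],"spin":0},
  {"travel":[0,-0.03,-0.03],"spin":0},
  {"travel":[0,-0.03,0],"spin":0},
  {"travel":[0,-0.03,0],"spin":0},
  {"travel":[0,-0.03,0],"spin":0},
])

```text
time_s: 60.92
tcp_pos: [0.4999, 0.2253, 0.2705]
eef_rot: [-173.9, -4.2, -5.4]
contact_force: [0.5, 0.0, 0.6]
gripper_width: 0.0481
```

```bash
cat > cmp.py <<'E'
from h import *
go(.477,-.016,.06,-3)
for n in ['side','scene']:
    p,d=r.capture(n); cv2.imwrite(f'pics/{n}_now.png',p)
    for D,l in [(np.load(n+'0.npy'),'before'),(d,'now')]:
        q=cloud(n,D);k=(D>0)&(q[...,0]<.62)&(q[...,0]>.37)&(q[...,1]>-.17)&(q[...,1]<.14)
        fit(q,k,.057,.08,n+l)
E
python3 cmp.py
```

```text
pos [0.4999 0.2253 0.2705] rot [-173.91   -4.15   -5.43] F [0.5 0.  0.6] w 0.0481 t 60.9 | tool d [-0.0152  0.2633  0.1831] norm 0.321 spin -2.43
tilt [4.68 5.66]
sidebefore 718 c [488.1  81.5] size [ 33.7 169.7] pca 174.7 mean [484.7  79. ] z 0.0635
sidebefore 1367 c [477.5 -18. ] size [ 44.6 179.9] pca 177.0 mean [473.2 -20.6] z 0.0674
sidebefore 2104 c [ 474.4 -107.4] size [ 63.1 171.3] pca 175.7 mean [ 469.7 -110.7] z 0.0706
sidenow 717 c [489.8  82. ] size [ 32.  169.4] pca 175.6 mean [487.3  79.7] z 0.0635
sidenow 1370 c [473.9 -19.4] size [ 46.1 179.9] pca 177.5 mean [469.1 -21.5] z 0.0675
sidenow 2114 c [ 473.1 -107.8] size [ 63.7 171.6] pca 175.6 mean [ 468.7 -111.3] z 0.0707
scenebefore 680 c [ 475.3 -102.2] size [ 67.4 173.1] pca 175.0 mean [480.9 -96.7] z 0.0691
scenebefore 559 c [480.7 -12.4] size [ 45.8 179.9] pca 176.7 mean [485.1  -8.4] z 0.0664
scenenow 678 c [ 473.6 -102.4] size [ 67.5 174.4] pca 175.1 mean [480.2 -97. ] z 0.0692
scenenow 553 c [477.2 -12.7] size [ 47.  178.6] pca 177.3 mean [481.2  -9.2] z 0.0664
```

```bash
python3 - <<'E'
from h import *
for n in ['side','scene']:
    c=r.get_calibration(n);M=rot(c['orientation']); r.capture(n)
    for t in ['gouge','pad','jar','slip_block','cup']:
        for b in r.pinpoint(n,t)[:1]: print(n,t,round(b['conf'],2),np.round(M@b['at']+c['origin'],3))
E
```

```text
side gouge 0.91 [ 0.503 -0.366  0.004]
side pad 0.75 [0.489 0.086 0.044]
side jar 0.6 [ 0.747  0.161 -0.   ]
side cup 0.92 [ 0.762  0.007 -0.003]
scene gouge 0.88 [ 0.498 -0.362  0.004]
scene pad 0.73 [ 0.495 -0.36  -0.002]
scene jar 0.67 [ 0.749  0.163 -0.003]
scene slip_block 0.95 [ 0.755 -0.137 -0.002]
scene cup 0.92 [ 0.763  0.013 -0.   ]
```

View pics/side_now.png

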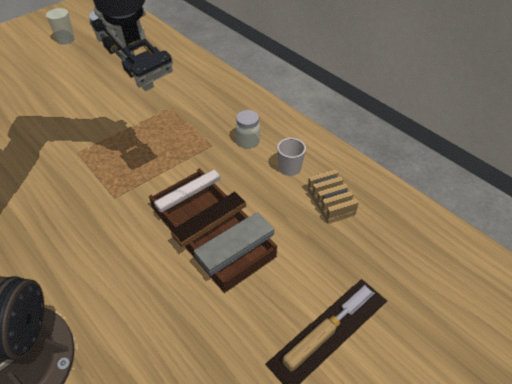

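The side view shows the slip stone (188,190), strop (210,215) and bench stone (235,243) back across the trough. The gouge lies along the pad (330,330), and the jar, cup and slotted block look undisturbed.

```bash
python3 -c "
from h import *
print(r.close_job())"
```

```text
the job is handed in; nothing more can be done
None
```

The job is done and handed in at about 61 s. I moved the slip stone, strop and bench stone to the cork mat, laid the gouge on the leather pad, then put the bench stone, strop and slip stone back across the trough.

**Gouge:** it lies flat and lengthwise on the pad, blade pointing away from the robot. The last pinpoints put it 3–4 mm (scene camera) from the pad's centre and 3–7 mm (side camera) from its earlier readings, against a detector accuracy of about 4 mm.

**Blockers:** comparing the start and end pictures from the same camera, all three lie flat at their original heights, with angles within about 1° of the start. The remaining shifts are:

| Blocker | Shift in x | Shift in y |
|---|---|---|
| Bench stone | about -1.5 mm | under 1 mm |
| Slip stone | about +2 mm | under 1 mm |
| Strop | about -3.6 mm | about -1 mm |

I left the strop's shift uncorrected. The slip stone was compared in the side camera only.

**Bystanders:** the jar, cup and slotted block read within a few mm of their starting positions.

**Problems and disagreements:**
- My first grip on the slip stone closed above it. The finger tips turned out to sit about 19 mm higher than the reported tool point, and I allowed for that afterwards.
- The tool built up as much as about 7° of tilt that I could not command out. Parts were therefore set down slightly tilted and settled flat on contact or release.
- In the last side picture the detector reported the slip stone as the pad and missed the slotted block. The scene camera found both correctly.

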